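# Load the near-vision chart into its viewer

### The job

Load the near-vision chart into its viewer: press down gently on the orange patch of the chart plate and slide it out of the sleeve along the lane until it has pushed the red contact bar fully back, then slide the keeper's black knob in across the lane behind the plate as far as it goes. Never bear hard on the plate or the viewer, and leave everything else on the table where it is.

Things in the scene. Friction and masses are not known exactly. Their poses are not given: they have to be found in the camera images.
- viewer: White fixed slab 226x146x24 (x -115..111, y -55..91) with a lane 63 wide on its top (height 24) between grey rails 6 high. Origin: underside, below the lane's centre line. x: along the lane, from the blue-roofed sleeve (roof x -99..-45, top 34 high) to the red bar; z up. Only the plate, bar and knob need be touched.
- plate: Rigid white chart plate 110 (x) x 60 (y) x 3, 50 g, slick, loose in the lane with its tail under the sleeve roof. Origin: centre of its underside, x towards the red bar. Orange patch 36x36 on top at x +20, y 0. Fully home its origin is at viewer x +23. Come down on it slowly (20 mm/s or less): over about 20 N cracks it; under about 10 N the fingertips slip.
- bar (a joint): Red contact bar across the lane's front end, slid in viewer +x by the plate's front edge: 0 = out, 0.008 m = fully back against its stop. Stiff: takes about 3.5 N to move and stays where it is left.
- keeper (a joint): Flat bar 8 wide with a black knob, beside the lane on its +y side; slides in viewer -y: 0 = out, 0.028 m = fully in, 23 mm across the lane, between sleeve and plate tail. About 1.5 N moves it; stays where left. It meets the plate's side if the plate is over 3 mm short of home.
- keeper_knob (a point): Centre of the top of the keeper's upright black round knob, 16 in diameter, 62 above the table, its lower end 36 above the table; keeper out: at viewer x -39, y +72; fully in: y +44. Its axes are the viewer's.
- patch_home (a point): A point of the viewer on the lane's centre line (viewer x +43, y 0, 27 above the table): where the centre of the orange patch's top comes when the plate is fully home. The lane's floor is sprung: it gives about 1 mm for each 16 N of press, and comes up again. Axes as the viewer's.
- spare_plate: A second plate of the same size with a green patch, lying on the table. Leave it.
- carton_yellow: White and yellow medicine carton 50x85x45, standing by on the table; origin at its underside. Leave it.
- carton_red: White and red medicine carton 45x110x40, standing by on the table; origin at its underside. Leave it.
- drops: Small bottle of eye drops, 28 across, 65 high, standing by on the table; origin at its underside. Leave it.
- amber_jar: Amber jar, 52 across, 80 high, standing by on the table; origin at its underside. Leave it.
- occluder: Black flat eye paddle about 150 long, 5 thick, standing by on the table; origin at its underside. Leave it.
- pot: White cup, 70 across, 90 high, standing by on the table; origin at its underside. Leave it.
Things that resemble listed ones, but are neither listed nor needed, are in the scene too. Leave any blue look-alike of the plate alone.

How it is judged (in metres and radians):
On the way, in this order (a step that is already met when the one before it is completed fails the run):
1. the plate has been slid home and the red bar is pushed back (over 6.5 of its 8 mm), the keeper still out (value of joint bar above 0.0065 m and value of joint keeper below 0.004 m), for 0.1 s.
2. the keeper is slid in behind the plate (over 25 of its 28 mm) (value of joint bar above 0.0065 m and value of joint keeper above 0.025 m), for 0.2 s.
At the end, for the whole second after the job is handed in: The red bar is back by more than 6.5 of its 8 mm, the keeper in by more than 25 of its 28 mm, and the plate lies flat (within 0.06 rad) and still on the lane floor at its home place (origin past viewer x +20.5 mm) (all of step 2 and x of plate in the frame of viewer above 0.0205 m and z of plate in the frame of viewer below 0.0265 m and angle between plate's own z axis and vertical below 0.06 rad and linear speed of plate below 0.01 m/s); the robot touches nothing.
It fails at once if the plate is pressed by the robot with more than 22 N (contact force between plate and the arm above 22 N).
It fails at once if the plate is pressed by the fingers with more than 22 N (contact force between plate and the fingers above 22 N).
It fails at once if the robot bears on the viewer, its bar or its keeper with more than 22 N (contact force between viewer and the fingers above 22 N or contact force between viewer and the arm above 22 N).
It fails at once if a bystander is moved more than 15 mm (distance of any of spare_plate, carton_yellow, carton_red, drops, amber_jar, occluder, pot from where it was at the start of the episode above 0.015 m).
It also fails if it takes over 64 s, if anything falls off the work surface, if the arm or the gripper's body presses on something with over 40 N, if the wrist force passes 120 N, or if a joint passes its speed limit or range.

### The arm

A 6-joint arm with a two-finger parallel gripper is mounted at the origin on the work surface. World frame = base frame: x ahead of the robot, y to its left, z up, the work surface at z = 0. Lengths are in mm, angles in degrees, forces in N, time in s.
With the tool pointing down it reaches from about 225 to 875 mm from the base axis. Payload 3.4 kg.
Tool frame: the origin (TCP) lies on the centre line of the jaws, within the pads' length; the fingertips stand 19 mm ahead of it and the grasp point (between the pads) is the TCP; z points along the fingers, y is the direction in which the jaws open and shut (so a half turn about z gives the same grasp; the last joint's range is limited). The gripper opens to 85 mm and grips with 20 to 120 N. Pads are 22 mm wide; open, the fingers measure 114 mm over their backs; the gripper's body (76 mm by 85 mm) begins 54 mm behind the grasp point. The pads swing forward as they close: fully open they stand 13 mm farther back than shut.
Start: joints at [67.494, 15.808, 86.224, -0, 77.962, -6.933], TCP at [154.384, 553.922, 219.128] pointing down, gripper open.
Joint ranges: [-165.64, 165.64], [-43.16, 119.46], [12.63, 154.43], [-67.54, 247.53], [6.08, 155.33], [-154.97, 154.97]. Speed limits (degrees/s): [147.25, 147.25, 180, 180, 180, 180].

### API

Orientations are given as a 3x3 rotation matrix whose columns are the frame's x, y, z axes.
In Python, from bench import status, optics, workorder, finder gives the robot as it stands. The module is installed in compiled form; this text tells all that it offers.
- The arm moves only by the tool send_rows, never from a script. Its arguments are lists of equal length, an entry for each row: "translation": the shift along the tool's x, y, z in m, a list of three; "twist": the turn about the tool's z in rad; "grip": the opening in per cent of the stroke, from 0 (shut) to 100 (fully open). In form: {"translation": [[dx, dy, dz], ...], "twist": [twist, ...], "grip": [grip, ...]}. A call has 1 to 20 rows; each row shifts and turns the commanded pose from where the row before left it, along the tool's axes as they then stand; what a row does not reach is not made up. A row lasts 1/10 s, in which the tool goes at most 50 mm and 8.59 degrees, less where a joint would pass 70% of its speed; a pose out of reach is approached as far as the arm can. A call is refused whole if a number of a shift passes 0.05 or a number of a turn 0.15, either way. A call with a gripper value outside its range is refused whole. The fingers move at their own pace and stop on an object; the grip force is fixed at half the most. Time passes only in rows, so rows that do not move let the fingers close. It gives the time, the measured TCP pose, the force and the opening at its end, in the units of the state.
- status.get_state(): the state, without advancing time (a new reading comes with each control period).
- optics.snapshot(name): name is "side" or "top"; returns the picture (400x640x3 uint8, red, green, blue); there is no depth.
- optics.camera_model(name): a dict with "camera_matrix" (3x3 intrinsics, pixels), "dist" ([k1, k2, p1, p2, k3] as OpenCV has them; the pictures are not rectified), "position" and "orientation" of the camera in the world. Camera axes: x right, y down, z forward; pixel columns grow to the right and rows downward; lengths in mm; the calibration is good to about 2 mm. A picture is of the moment at which its call begins. camera_model takes no time and is no camera call.
- workorder.job_done(): hands the job in, once; it reports no verdict.
Trained networks look in the newest picture that a camera, given by its name, has taken for a name from the list of things; names that differ only in an ending like _2 or _b are one class to them, and where a whole thing is asked for, a point or a joint stands for the part that bears it (a point fixed in the world has none). Each returns a list of dicts, best first, with "confidence" (0 to 1); they miss things now and then, are a little off and sometimes report something else, mostly with a low value. They report only what shows in the picture. A call takes as long as a camera call. They do not tell look-alikes from the thing itself.
- finder.outline_of(name, camera): "region" (400x640 bool, what is visible of it) and "bbox" ([centre column, centre row, width, height] in pixels, round what is visible of it).
The state is a dict: "t": time; "joints": joint angles; "qvel": joint speeds; "tau": joint torques, N m; "tool_pos": TCP position; "orientation": TCP orientation; "contact_force": force on the tool from outside, world axes, zero at the start; "torque": the same for the moment, N m; "grip_width": finger opening in mm.
Only numpy, scipy, OpenCV 4.12 (cv2) and the standard library are available. Lean on these libraries where they do the work, as an engineer would, in place of code of your own. Each camera call takes 0.05 s, during which the arm holds its last target.

## Working session

There is one attempt and no reset: what is moved stays moved. The work goes in short steps, Python scripts to look and compute and a tool call to move; the robot and the scene stay as the last step left them, time stands still between calls to the robot, and variables do not carry over. Pictures are saved under pics/ and viewed, and the job is handed in when it is done.

Besides the shell and the picture viewer there is one more tool, called by a JSON object that holds its "method" and its "body", one argument or row to a line. send_rows: Moves the arm, as the interface text tells. Its arguments: {"type":"object","properties":{"translation":{"type":"array"},"twist":{"type":"array"},"grip":{"type":"array"}},"required":["translation","twist","grip"]}

```bash
mkdir -p pics
python3 - <<'E'
from bench import status, optics
import cv2,json
s=status.get_state();print(s)
for n in("side","top"):
    im=optics.snapshot(n);cv2.imwrite(f"pics/{n}0.png",im[:,:,::-1]);print(n,optics.camera_model(n))
E
```

```text
{'t': 0.0, 'joints': array([ 6.74959035e+01,  1.58457818e+01,  8.62950529e+01, -8.72020322e-05,
        7.79606690e+01, -6.93299495e+00]), 'qvel': array([-0.04138475,  0.00498245, -0.08986725, -0.04204665, -0.0121742 ,
       -0.01519487]), 'tau': array([-2.74372978e-03, -4.16772079e+01, -2.45798439e+01, -3.53320929e-04,
        1.11383523e-02, -8.37332379e-06]), 'tool_pos': array([154.14809928, 553.38936387, 218.25919546]), 'orientation': array([[-9.63298094e-01,  2.68433092e-01, -6.76693048e-04],
       [ 2.68433861e-01,  9.63296726e-01, -1.63724015e-03],
       [ 2.12366763e-04, -1.75879764e-03, -9.99998431e-01]]), 'contact_force': array([-0.14280458,  0.45192021, -0.06095189]), 'torque': array([ 0.01320468, -0.01278892, -0.00863836]), 'grip_width': 85.43923918309514}
side {'camera_matrix': array([[496.16223529,   0.        , 323.71749242],
       [  0.        , 496.16223529, 202.39791419],
       [  0.        ,   0.        ,   1.        ]]), 'dist': array([-0.08952931,  0.        ,  0.        ,  0.        ,  0.        ]), 'position': array([ -32.6456135 , 1101.9614534 ,  801.38681479]), 'orientation': array([[-0.88660381, -0.24966917,  0.38935715],
       [-0.46233855,  0.45418669, -0.76154942],
       [ 0.01329458, -0.85520743, -0.51811534]])}
top {'camera_matrix': array([[479.4968909 ,   0.        , 312.97185006],
       [  0.        , 479.4968909 , 206.01381339],
       [  0.        ,   0.        ,   1.        ]]), 'dist': array([0.00574467, 0.        , 0.        , 0.        , 0.        ]), 'position': array([ 352.63270285,    2.5690162 , 1607.02326787]), 'orientation': array([[-0.00669956, -0.99273403,  0.12014266],
       [-0.99996481,  0.00604421, -0.00581834],
       [ 0.00504989, -0.12017741, -0.99273959]])}
```

View pics/side0.png

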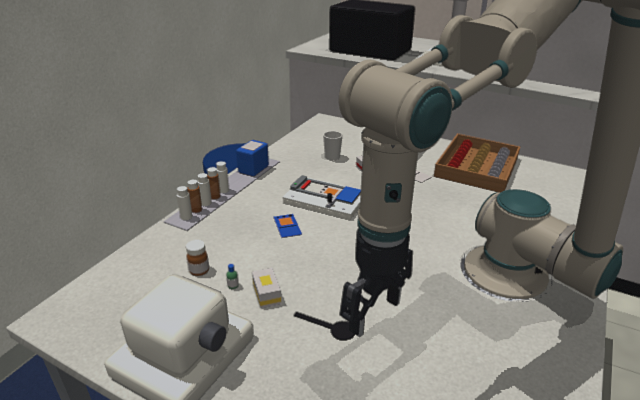

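View pics/top0.png

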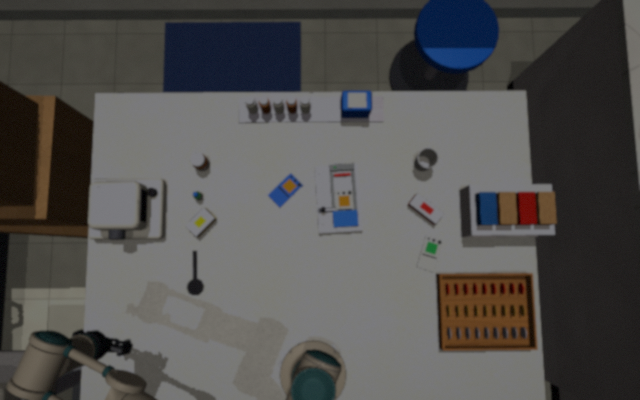

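```bash
cat > h.py <<'E'
import numpy as np,cv2
from bench import optics
def proj(name,P):
    m=optics.camera_model(name);R=m["orientation"];t=m["position"]
    P=np.atleast_2d(P).astype(float)
    return cv2.projectPoints(P,cv2.Rodrigues(R.T)[0],-R.T@t,m["camera_matrix"],m["dist"])[0][:,0]
def v2w(p,P):
    x,y,a=p;c,s=np.cos(a),np.sin(a);P=np.atleast_2d(P).astype(float)
    return np.c_[x+c*P[:,0]-s*P[:,1],y+s*P[:,0]+c*P[:,1],P[:,2]]
def back(name,uv,z):
    m=optics.camera_model(name)
    q=cv2.undistortPoints(np.array(uv,float).reshape(-1,1,2),m["camera_matrix"],m["dist"])[:,0]
    d=np.c_[q,np.ones(len(q))]@m["orientation"].T
    return m["position"]+d*((z-m["position"][2])/d[:,2])[:,None]
E
python3 - <<'E'
from h import *
from bench import finder
for n in("side","top"):
    im=cv2.imread(f"pics/{n}0.png")
    c=im[165:225,270:375] if n=="side" else im[155:245,260:370]
    cv2.imwrite(f"pics/{n}crop0.png",cv2.resize(c,None,fx=7,fy=7,interpolation=cv2.INTER_CUBIC)[:600,:800] if n=="side" else cv2.resize(c,None,fx=6.5,fy=6.5,interpolation=cv2.INTER_CUBIC))
    for k in("viewer","plate","keeper_knob","bar"):
        for r in finder.outline_of(k,n): print(n,k,round(r["confidence"],2),r["bbox"],r["region"].sum(), cv2.minAreaRect(np.argwhere(r["region"])[:,::-1].astype(np.float32)))
E
```

```text
side viewer 0.93 [321.6, 197.2, 79.6, 43.1] 2053 ((322.0426330566406, 196.56884765625), (76.27009582519531, 32.80988311767578), 13.240518569946289)
side viewer 0.22 [325.6, 326.0, 56.0, 33.2] 532 ((322.9775085449219, 326.37506103515625), (62.34897994995117, 18.868770599365234), 12.407418251037598)
side plate 0.8 [286.5, 226.4, 29.3, 22.8] 469 ((287.1204528808594, 225.45623779296875), (26.05790901184082, 21.10263442993164), 70.01689910888672)
side plate 0.45 [332.2, 191.1, 25.4, 12.9] 166 ((329.9336242675781, 190.7489776611328), (20.9995059967041, 9.984428405761719), 14.931416511535645)
side keeper_knob 0.63 [331.5, 199.9, 4.7, 13.2] 58 ((330.0, 198.5), (11.0, 6.0), 90.0)
side bar 0.57 [306.5, 185.9, 10.2, 10.0] 44 ((305.2500305175781, 184.2500457763672), (3.5355336666107178, 11.31370735168457), 45.0)
top viewer 0.73 [339.1, 199.6, 49.2, 70.7] 2716 ((338.29400634765625, 198.71897888183594), (69.1438980102539, 45.541893005371094), 85.76361083984375)
top plate 0.79 [285.3, 189.9, 34.6, 31.9] 596 ((285.0, 190.0), (18.384775161743164, 32.52690887451172), 45.0)
top plate 0.74 [342.8, 200.2, 16.1, 18.5] 348 ((343.0, 200.5), (19.0, 18.0), 90.0)
top keeper_knob 0.42 [325.0, 209.9, 14.0, 1.6] 40 ((325.5, 209.0), (4.0, 11.0), 90.0)
```

View pics/sidecrop0.png

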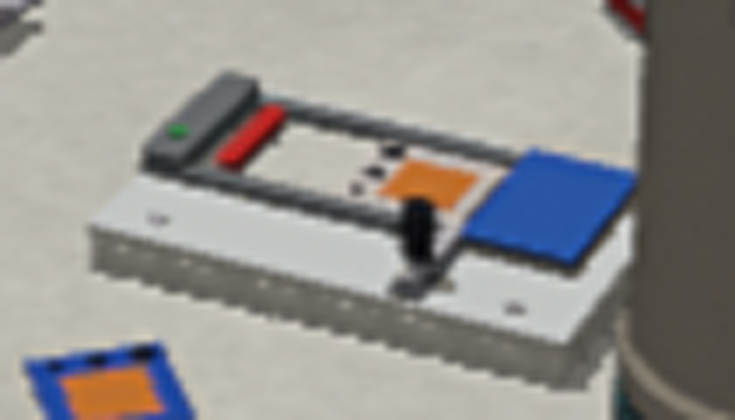

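View pics/topcrop0.png

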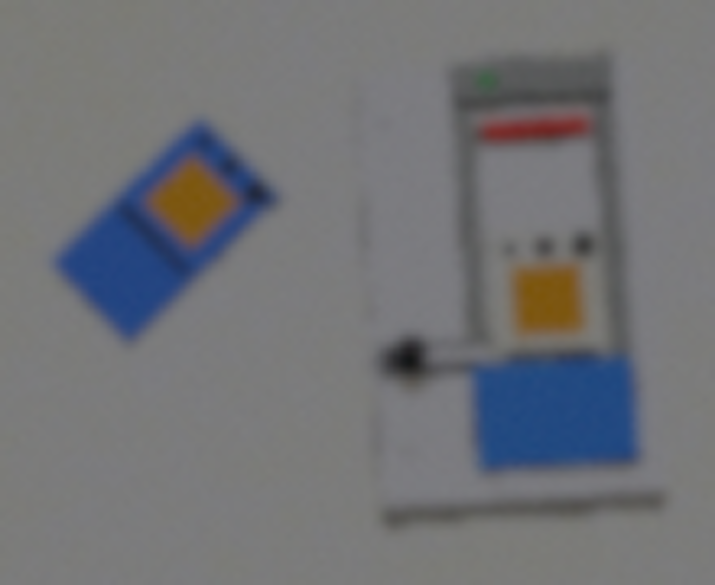

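Run:
```python
from h import *
from scipy.optimize import least_squares
S=lambda u,v:((u+.5)/7-.5+270,(v+.5)/7-.5+165)
T=lambda u,v:((u+.5)/6.5-.5+260,(v+.5)/6.5-.5+155)
def obs(w): return [
("side",(111,91,24),S(92,228)),("side",(-115,91,24),S(572,345)),
("side",(-45,w,34),S(465,229)),("side",(-99,w,34),S(576,260)),("side",(-45,-w,34),S(530,150)),("side",(-99,-w,34),S(640,174)),
("top",(-45,w,34),T(474,364)),("top",(-45,-w,34),T(634,357)),("top",(-99,w,34),T(481,471)),("top",(-99,-w,34),T(639,461)),
("top",(-115,91,24),T(384,512)),("top",(-115,-55,24),T(663,495)),("side",(-39,72,62),S(420,203)),("top",(-39,72,62),T(407,353))]
def f(p,cams=("side","top")):
    r=[]
    for n,P,uv in obs(p[3]):
        if n in cams: r.append((proj(n,v2w(p[:3],P))[0]-uv)*(1.9 if n=="side" else 3.3))
    return np.concatenate(r)
for cams in(("side","top"),("side",),("top",)):
    s=least_squares(f,[400,-30,0,40],loss="soft_l1",kwargs={"cams":cams});print(cams,s.x.round(3),"yaw deg",np.degrees(s.x[2]));print(f(s.x,cams).reshape(-1,2).round(1).tolist())
    # orange patch
    if len(cams)==2:p=s.x
for n in("side","top"):
    im=cv2.cvtColor(cv2.imread(f"pics/{n}0.png"),cv2.COLOR_BGR2HSV)
    m=((im[...,0]>8)&(im[...,0]<24)&(im[...,1]>130)).astype(np.uint8)
    k,_,st,c=cv2.connectedComponentsWithStats(m)
    for i in range(1,k):
        if 30<st[i,4]<300:
            w=back(n,[c[i]],27)[0]; ca,sa=np.cos(p[2]),np.sin(p[2]);d=w[:2]-p[:2]
            print(n,c[i].round(1),st[i,4],w.round(1),"viewer",(ca*d[0]+sa*d[1]).round(1),(-sa*d[0]+ca*d[1]).round(1))
```

```text
Traceback (most recent call last):
  File "h.py", line 4, in proj
    m=optics.camera_model(name);R=m["orientation"];t=m["position"]
ValueError: time passes only in moves, steps and waits
```

```bash
sed -i 's/^def proj/_M={n:optics.camera_model(n) for n in("side","top")}\nclass optics2:\n    camera_model=staticmethod(lambda n:_M[n])\ndef proj/; s/m=optics\.camera/m=optics2.camera/' h.py
cat > fit.py <<'E'
from h import *
from scipy.optimize import least_squares
S=lambda u,v:((u+.5)/7-.5+270,(v+.5)/7-.5+165)
T=lambda u,v:((u+.5)/6.5-.5+260,(v+.5)/6.5-.5+155)
def obs(w): return [
("side",(111,91,24),S(92,228)),("side",(-115,91,24),S(572,345)),
("side",(-45,w,34),S(465,229)),("side",(-99,w,34),S(576,260)),("side",(-45,-w,34),S(530,150)),("side",(-99,-w,34),S(640,174)),
("top",(-45,w,34),T(474,364)),("top",(-45,-w,34),T(634,357)),("top",(-99,w,34),T(481,471)),("top",(-99,-w,34),T(639,461)),
("top",(-115,91,24),T(384,512)),("top",(-115,-55,24),T(663,495)),("side",(-39,72,62),S(420,203)),("top",(-39,72,62),T(407,353))]
def f(p,cams=("side","top")):
    r=[]
    for n,P,uv in obs(p[3]):
        if n in cams: r.append((proj(n,v2w(p[:3],P))[0]-uv)*(1.9 if n=="side" else 3.3))
    return np.concatenate(r)
for cams in(("side",),("top",),("side","top")):
    s=least_squares(f,[400,-30,0,40],loss="soft_l1",kwargs={"cams":cams});print(cams,s.x.round(3),"yaw deg",np.degrees(s.x[2]));print(f(s.x,cams).reshape(-1,2).round(1).tolist())
    p=s.x
for n in("side","top"):
    im=cv2.cvtColor(cv2.imread(f"pics/{n}0.png"),cv2.COLOR_BGR2HSV)
    m=((im[...,0]>8)&(im[...,0]<24)&(im[...,1]>130)).astype(np.uint8)
    k,_,st,c=cv2.connectedComponentsWithStats(m)
    for i in range(1,k):
        if 30<st[i,4]<300:
            w=back(n,[c[i]],27)[0]; ca,sa=np.cos(p[2]),np.sin(p[2]);d=w[:2]-p[:2]
            print(n,c[i].round(1),st[i,4],w.round(1),"viewer",(ca*d[0]+sa*d[1]).round(1),(-sa*d[0]+ca*d[1]).round(1))
E
python3 fit.py
```

```text
('side',) [ 573.107 -105.583 -408.34    39.548] yaw deg -23396.13451977893
[[-0.8, -0.1], [-0.5, -0.3], [-0.6, 0.3], [0.9, -0.7], [-0.1, -0.2], [0.6, 0.1], [0.6, 0.7]]
('top',) [ 573.488 -108.432  408.462   40.29 ] yaw deg 23403.15843708493
[[-0.3, 1.1], [-1.2, -0.3], [-0.3, 0.5], [0.2, 0.7], [-1.0, -0.5], [2.8, -0.8], [2.4, -0.5]]
('side', 'top') [ 573.548 -107.621  534.131   40.086] yaw deg 30603.476916571148
[[-0.5, -1.0], [-0.8, -0.8], [-0.6, -0.1], [0.7, -1.1], [0.4, -0.8], [1.0, -0.4], [-0.7, 1.2], [-2.0, -0.5], [-0.3, 0.7], [-0.3, 0.4], [-1.1, -0.1], [2.6, -1.2], [0.5, 0.1], [1.8, -0.2]]
side [214.1 186.7] 181 [898.8  46.2  27. ] viewer 334.0 133.8
side [195.  199.6] 210 [899.8 137.8  27. ] viewer 340.5 225.2
side [330.7 190.9] 58 [ 562.  -108.3   27. ] viewer -11.5 0.1
side [285.3 220.8] 70 [598.3 105.6  27. ] viewer 37.6 211.3
side [197.  258.3] 143 [704.8 362.1  27. ] viewer 159.5 460.9
side [270.1 301.2] 76 [455.8 406.2  27. ] viewer -86.3 520.0
top [265.6 108.1] 38 [880.1 152.2  27. ] viewer 321.8 240.8
top [291.6 108.1] 31 [879.7  63.8  27. ] viewer 316.0 152.6
top [289.  185.5] 70 [613.3  72.8  27. ] viewer 50.6 177.7
top [344.  200.6] 84 [ 561.2 -110.    27. ] viewer -12.4 -1.6
```

Candidates for the plate are: the white plate in the viewer lane (side 331,191 / top 344,201), the blue look-alike on the table (side 286,222 / top 289,186), and the green-patch spare (top 432,248). The crops show that the white plate under the blue sleeve roof, with red bar and knob alongside, is the right one. I'll twist to align with the viewer and shut the gripper first.

{"method": "send_rows", "body": {
  "translation": [
    [0, 0, 0],
    [0, 0, 0],
    [0, 0, 0],
    [0, 0, 0]
  ],
  "twist": [-0.083, -0.083, -0.083, -0.083],
  "grip": [0, 0, 0, 0]
}}

```text
t: 0.9
tool_pos: [154.4, 553.9, 219.2]
orientation: [[-0.998, -0.064, 0.0], [-0.064, 0.998, 0.0], [-0.0, 0.0, -1.0]]
contact_force: [0.6, -0.3, 0.4]
grip_width: 28.4
```

```bash
cat > go.py <<'E'
import sys,numpy as np
from bench import status
V=np.array([573.4,-107.6]);A=np.radians(3.5)
s=status.get_state();R=s["orientation"];p=s["tool_pos"]
c,n=np.cos(A),np.sin(A);d=p[:2]-V
print("t",s["t"],"tcp",p.round(2),"viewer",(c*d[0]+n*d[1]).round(2),(-n*d[0]+c*d[1]).round(2),"F",s["contact_force"].round(2),"grip",s["grip_width"].round(1),"yaw",np.degrees(np.arctan2(R[1,1],R[0,1])).round(2)-90,"tiltz",R[:,2].round(4),"q",s["joints"].round(1))
if len(sys.argv)>3:
    x,y,z=map(float,sys.argv[1:4]);w=np.array([V[0]+c*x-n*y,V[1]+n*x+c*y,z])
    print("tool shift mm",(R.T@(w-p)).round(2))
E
python3 go.py -12 0 100
```

```text
Traceback (most recent call last):
  File "go.py", line 6, in <module>
    print("t",s["t"],"tcp",p.round(2),"viewer",(c*d[0]+n*d[1]).round(2),(-n*d[0]+c*d[1]).round(2),"F",s["contact_force"].round(2),"grip",s["grip_width"].round(1),"yaw",np.degrees(np.arctan2(R[1,1],R[0,1])).round(2)-90,"tiltz",R[:,2].round(4),"q",s["joints"].round(1))
                                                                                                                                         ^^^^^^^^^^^^^^^^^^^^^
AttributeError: 'float' object has no attribute 'round'
```

```bash
sed -i 's/s\["grip_width"\]\.round(1)/round(s["grip_width"],1)/' go.py; python3 go.py -12 0 119
```

```text
t 0.9 tcp [154.39 553.91 219.19] viewer -377.85 685.86 F [ 0.55 -0.26  0.39] grip 28.4 yaw 3.6400000000000006 tiltz [ 1.e-04  2.e-04 -1.e+00] q [ 67.5  15.8  86.2   0.   78.  -26.2]
tool shift mm [-364.11 -686.79  100.1 ]
```

{"method": "send_rows", "body": {
  "translation": [
    [-0.0182, -0.0343, 0],
    [-0.0182, -0.0343, 0],
    [-0.0182, -0.0343, 0],
    [-0.0182, -0.0343, 0],
    [-0.0182, -0.0343, 0],
    [-0.0182, -0.0343, 0],
    [-0.0182, -0.0343, 0],
    [-0.0182, -0.0343, 0],
    [-0.0182, -0.0343, 0],
    [-0.0182, -0.0343, 0],
    [-0.0182, -0.0343, 0],
    [-0.0182, -0.0343, 0],
    [-0.0182, -0.0343, 0],
    [-0.0182, -0.0343, 0],
    [-0.0182, -0.0343, 0],
    [-0.0182, -0.0343, 0],
    [-0.0182, -0.0343, 0],
    [-0.0182, -0.0343, 0],
    [-0.0182, -0.0343, 0],
    [-0.0182, -0.0343, 0]
  ],
  "twist": [0, 0, 0, 0, 0, 0, 0, 0, 0, 0, 0, 0, 0, 0, 0, 0, 0, 0, 0, 0],
  "grip": [0, 0, 0, 0, 0, 0, 0, 0, 0, 0, 0, 0, 0, 0, 0, 0, 0, 0, 0, 0]
}}

```text
t: 2.9
tool_pos: [559.7, -110.5, 219.2]
orientation: [[-0.998, -0.06, 0.0], [-0.06, 0.998, 0.0], [-0.0, 0.0, -1.0]]
contact_force: [0.2, -0.9, 1.3]
grip_width: -0.3
```

```bash
python3 go.py -12 0 70
```

```text
t 2.9 tcp [ 559.71 -110.46  219.21] viewer -13.84 -2.02 F [ 0.24 -0.91  1.27] grip -0.3 yaw 3.430000000000007 tiltz [ 5.e-04  2.e-04 -1.e+00] q [ -18.2   15.4   86.8    0.    77.8 -111.6]
tool shift mm [ -1.77   2.   149.21]
```

{"method": "send_rows", "body": {
  "translation": [
    [0, 0, 0.02],
    [0, 0, 0.02],
    [0, 0, 0.02],
    [0, 0, 0.02],
    [0, 0, 0.02],
    [0, 0, 0.02],
    [0, 0, 0.01],
    [0, 0, 0.005],
    [0, 0, 0],
    [0, 0, 0]
  ],
  "twist": [0, 0, 0, 0, 0, 0, 0, 0, 0, 0],
  "grip": [0, 0, 0, 0, 0, 0, 0, 0, 0, 0]
}}

```text
t: 3.9
tool_pos: [559.7, -109.1, 84.9]
orientation: [[-0.998, -0.06, 0.002], [-0.06, 0.998, -0.0], [-0.002, -0.001, -1.0]]
contact_force: [-0.1, -1.0, -0.1]
grip_width: -0.1
```

```bash
cat > pic.py <<'E'
from h import *
import sys
n=sys.argv[1]
im=optics.snapshot("side");cv2.imwrite(f"pics/s{n}full.png",im[:,:,::-1]);c=im[130:230,260:380,::-1]
cv2.imwrite(f"pics/s{n}.png",cv2.resize(c,None,fx=6,fy=6,interpolation=cv2.INTER_CUBIC))
E
python3 go.py -12 0 50; python3 pic.py 1
```

```text
t 3.9 tcp [ 559.7  -109.13   84.92] viewer -13.77 -0.69 F [-0.13 -1.02 -0.07] grip -0.1 yaw 3.450000000000003 tiltz [ 1.6e-03 -4.0e-04 -1.0e+00] q [ -18.    21.4   98.4    0.    60.1 -111.5]
tool shift mm [-1.71  0.71 34.93]
```

View pics/s1.png

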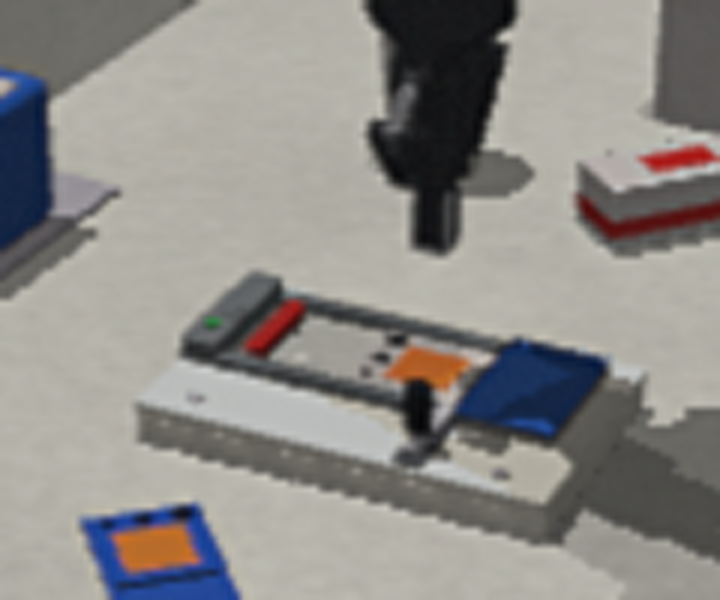

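Fingertips (435,245) hang right above the orange patch (428,367) in the crop. Coming down slowly.

{"method": "send_rows", "body": {
  "translation": [
    [-0.001, 0.0005, 0.006],
    [-0.0005, 0, 0.006],
    [0, 0, 0.006],
    [0, 0, 0.006],
    [0, 0, 0.004],
    [0, 0, 0.002],
    [0, 0, 0.001],
    [0, 0, 0],
    [0, 0, 0]
  ],
  "twist": [0, 0, 0, 0, 0, 0, 0, 0, 0],
  "grip": [0, 0, 0, 0, 0, 0, 0, 0, 0]
}}

```text
t: 4.85
tool_pos: [560.7, -108.4, 53.3]
orientation: [[-0.998, -0.06, 0.001], [-0.06, 0.998, -0.0], [-0.001, -0.0, -1.0]]
contact_force: [-0.3, -0.2, -0.4]
grip_width: 0.0
```

```bash
for i in 1 2; do python3 go.py -12 0 46;done
```

```text
t 4.85 tcp [ 560.68 -108.41   53.28] viewer -12.75 -0.03 F [-0.32 -0.19 -0.39] grip 0.0 yaw 3.450000000000003 tiltz [ 5.e-04 -1.e-04 -1.e+00] q [ -17.9   23.4  100.4    0.    56.1 -111.4]
tool shift mm [-0.74  0.03  7.28]
t 4.85 tcp [ 560.68 -108.41   53.28] viewer -12.75 -0.03 F [-0.32 -0.19 -0.39] grip 0.0 yaw 3.450000000000003 tiltz [ 5.e-04 -1.e-04 -1.e+00] q [ -17.9   23.4  100.4    0.    56.1 -111.4]
tool shift mm [-0.74  0.03  7.28]
```

{"method": "send_rows", "body": {
  "translation": [
    [0, 0, 0.001],
    [0, 0, 0.001],
    [0, 0, 0.001],
    [0, 0, 0.001],
    [0, 0, 0.0005],
    [0, 0, 0.0005],
    [0, 0, 0]
  ],
  "twist": [0, 0, 0, 0, 0, 0, 0],
  "grip": [0, 0, 0, 0, 0, 0, 0]
}}

```text
t: 5.55
tool_pos: [560.4, -108.3, 48.0]
orientation: [[-0.998, -0.06, -0.0], [-0.06, 0.998, 0.0], [0.0, 0.0, -1.0]]
contact_force: [-0.8, -0.1, 1.3]
grip_width: 0.2
```

{"method": "send_rows", "body": {
  "translation": [
    [0, 0, 0.0005],
    [0, 0, 0.0005],
    [0, 0, 0]
  ],
  "twist": [0, 0, 0],
  "grip": [0, 0, 0]
}}

```text
t: 5.85
tool_pos: [560.4, -108.3, 47.0]
orientation: [[-0.998, -0.06, -0.0], [-0.06, 0.998, 0.0], [0.0, 0.0, -1.0]]
contact_force: [0.2, 0.3, 0.4]
grip_width: -0.1
```

{"method": "send_rows", "body": {
  "translation": [
    [0, 0, 0.0005],
    [0, 0, 0]
  ],
  "twist": [0, 0],
  "grip": [0, 0]
}}

```text
t: 6.05
tool_pos: [560.4, -108.3, 46.5]
orientation: [[-0.998, -0.06, -0.0], [-0.06, 0.998, 0.0], [0.0, 0.0, -1.0]]
contact_force: [-0.2, 0.3, 0.0]
grip_width: -0.2
```

{"method": "send_rows", "body": {
  "translation": [
    [0, 0, 0.0005],
    [0, 0, 0]
  ],
  "twist": [0, 0],
  "grip": [0, 0]
}}

```text
t: 6.25
tool_pos: [560.4, -108.3, 46.0]
orientation: [[-0.998, -0.06, -0.0], [-0.06, 0.998, 0.0], [0.0, 0.0, -1.0]]
contact_force: [1.0, -0.5, 0.3]
grip_width: 0.2
```

{"method": "send_rows", "body": {
  "translation": [
    [0, 0, 0.0003],
    [0, 0, 0]
  ],
  "twist": [0, 0],
  "grip": [0, 0]
}}

```text
t: 6.45
tool_pos: [560.4, -108.3, 45.7]
orientation: [[-0.998, -0.06, -0.0], [-0.06, 0.998, 0.0], [0.0, 0.0, -1.0]]
contact_force: [-0.1, 0.2, 0.1]
grip_width: -0.4
```

{"method": "send_rows", "body": {
  "translation": [
    [0, 0, 0.0003],
    [0, 0, 0]
  ],
  "twist": [0, 0],
  "grip": [0, 0]
}}

```text
t: 6.65
tool_pos: [560.4, -108.3, 45.4]
orientation: [[-0.998, -0.06, -0.0], [-0.06, 0.998, 0.0], [0.0, 0.0, -1.0]]
contact_force: [0.7, -0.5, 0.1]
grip_width: 0.2
```

{"method": "send_rows", "body": {
  "translation": [
    [0, 0, 0.0003],
    [0, 0, 0]
  ],
  "twist": [0, 0],
  "grip": [0, 0]
}}

```text
t: 6.85
tool_pos: [560.4, -108.3, 45.1]
orientation: [[-0.998, -0.06, -0.0], [-0.06, 0.998, 0.0], [0.0, 0.0, -1.0]]
contact_force: [-0.8, 0.8, -0.2]
grip_width: -0.2
```

{"method": "send_rows", "body": {
  "translation": [
    [0, 0, 0.0003],
    [0, 0, 0]
  ],
  "twist": [0, 0],
  "grip": [0, 0]
}}

```text
t: 7.05
tool_pos: [560.4, -108.3, 44.9]
orientation: [[-0.998, -0.06, -0.0], [-0.06, 0.998, 0.0], [0.0, 0.0, -1.0]]
contact_force: [0.1, 0.3, 0.6]
grip_width: -0.1
```

{"method": "send_rows", "body": {
  "translation": [
    [0, 0, 0.0003],
    [0, 0, 0]
  ],
  "twist": [0, 0],
  "grip": [0, 0]
}}

```text
t: 7.25
tool_pos: [560.4, -108.3, 44.5]
orientation: [[-0.998, -0.06, -0.0], [-0.06, 0.998, 0.0], [0.0, 0.0, -1.0]]
contact_force: [-0.3, -0.5, 0.5]
grip_width: -0.2
```

{"method": "send_rows", "body": {
  "translation": [
    [0, 0, 0.0003],
    [0, 0, 0]
  ],
  "twist": [0, 0],
  "grip": [0, 0]
}}

```text
t: 7.45
tool_pos: [560.5, -108.3, 44.3]
orientation: [[-0.998, -0.06, 0.0], [-0.06, 0.998, 0.0], [-0.0, 0.0, -1.0]]
contact_force: [-0.7, -0.4, -0.0]
grip_width: -0.2
```

{"method": "send_rows", "body": {
  "translation": [
    [0, 0, 0.0003],
    [0, 0, 0]
  ],
  "twist": [0, 0],
  "grip": [0, 0]
}}

```text
t: 7.65
tool_pos: [560.4, -108.3, 43.9]
orientation: [[-0.998, -0.06, -0.0], [-0.06, 0.998, 0.0], [0.0, 0.0, -1.0]]
contact_force: [-0.2, 0.4, 0.8]
grip_width: -0.3
```

```bash
python3 go.py;python3 pic.py 2
```

```text
t 7.65 tcp [ 560.43 -108.34   43.93] viewer -12.99 0.06 F [-0.22  0.39  0.84] grip -0.3 yaw 3.450000000000003 tiltz [-1.e-04  1.e-04 -1.e+00] q [ -17.9   24.   101.     0.    55.  -111.4]
```

View pics/s2.png

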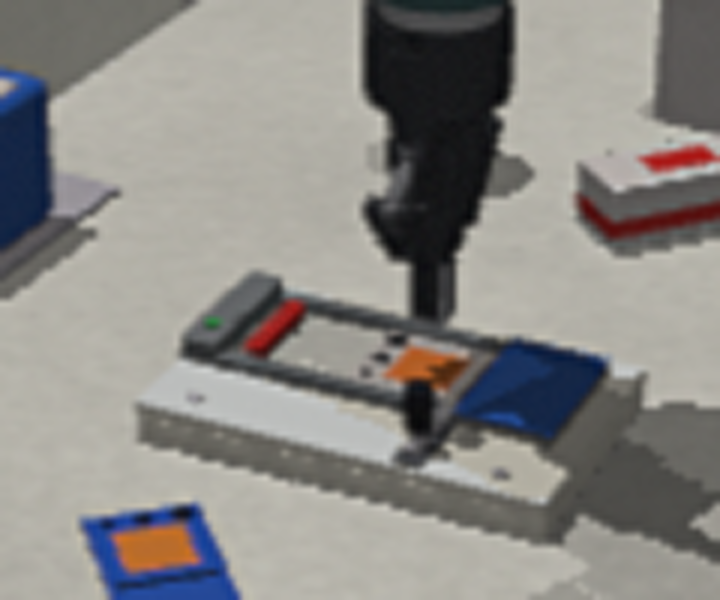

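Run:
```python
from h import *
im=optics.snapshot("top");c=im[140:250,270:380,::-1]
cv2.imwrite("pics/t2.png",cv2.resize(c,None,fx=5.4,fy=5.4,interpolation=cv2.INTER_CUBIC))
for z in(24.9,43.9,98): print(z,[((proj(n,[560.4,-108.3,z])[0]-o)*f).round(0).tolist() for n,o,f in(("side",(260,130),6),("top",(270,140),5.4))])
```

```text
24.9 [[427.0, 370.0], [397.0, 329.0]]
43.9 [[428.0, 338.0], [399.0, 325.0]]
98 [[430.0, 246.0], [405.0, 313.0]]
```

View pics/t2.png

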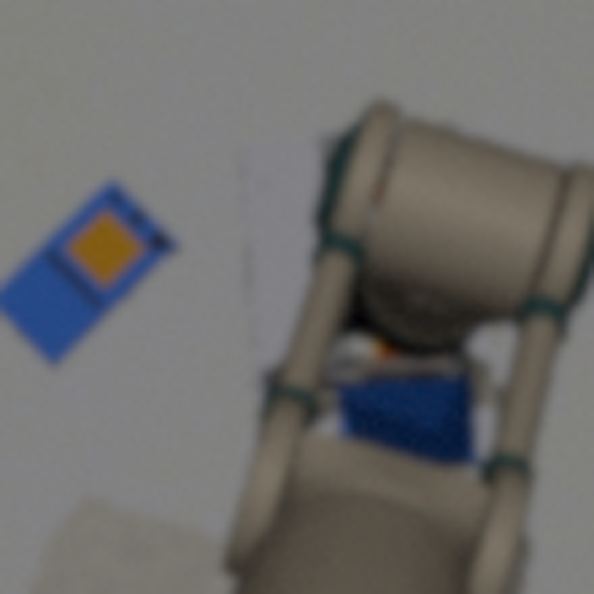

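Run:
```python
from h import *
R=np.array([[-.9633,.2684,0],[.2684,.9633,0],[0,0,-1]]);p=np.array([154.1,553.4,218.3])
for L in([0,0,0],[0,0,19],[0,42,0],[0,-42,0],[0,42,6],[0,-42,6],[0,0,-54],[0,42,-54],[0,-42,-54]): print(L,proj("side",p+R@L)[0].round(1))
im=cv2.imread("pics/side0.png")[200:350,300:450];cv2.imwrite("pics/grip0.png",cv2.resize(im,None,fx=4,fy=4,interpolation=cv2.INTER_CUBIC))
```

```text
[0, 0, 0] [373.6 328.5]
[0, 0, 19] [372.8 336.9]
[0, 42, 0] [356.9 342.8]
[0, -42, 0] [389.3 315.2]
[0, 42, 6] [356.7 345.5]
[0, -42, 6] [389.  317.8]
[0, 0, -54] [376.  303.6]
[0, 42, -54] [358.7 317.6]
[0, -42, -54] [392.2 290.5]
```

View pics/grip0.png

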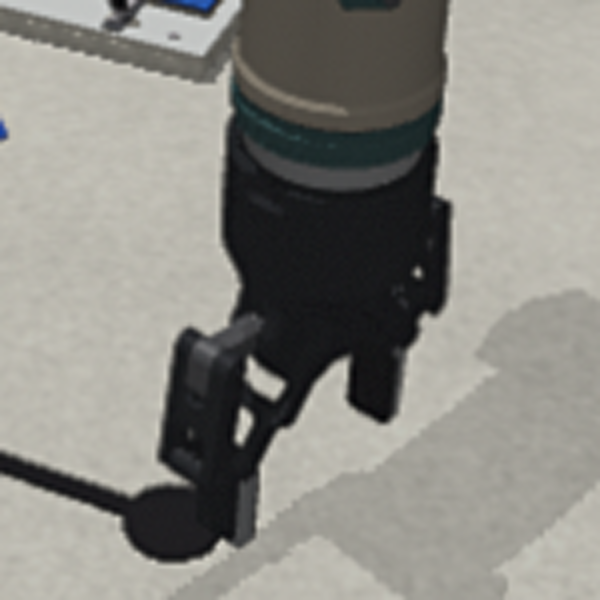

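Run:
```python
from h import *
R=np.array([[-.9633,.2684,0],[.2684,.9633,0],[0,0,-1]]);p=np.array([154.1,553.4,218.3])
im=cv2.imread("pics/top0.png")[300:400,40:160];im=cv2.resize(im,None,fx=6,fy=6,interpolation=cv2.INTER_CUBIC)
im=cv2.convertScaleAbs(im,alpha=2)
for L in([0,50,0],[0,-50,0],[0,50,-30],[0,-50,-30],[0,0,-90]):
    q=(proj("top",p+R@L)[0]-(40,300))*6; cv2.circle(im,tuple(int(v) for v in q),4,(0,0,255),-1);print(L,q)
cv2.imwrite("pics/gtop0.png",im)
```

```text
[0, 50, 0] [349.84962437 190.62531222]
[0, -50, 0] [553.54624113 247.51115358]
[0, 50, -30] [321.10806624 199.80449173]
[0, -50, -30] [529.36790353 257.98695795]
[0, 0, -90] [368.4711214 249.9140881]
```

View pics/gtop0.png

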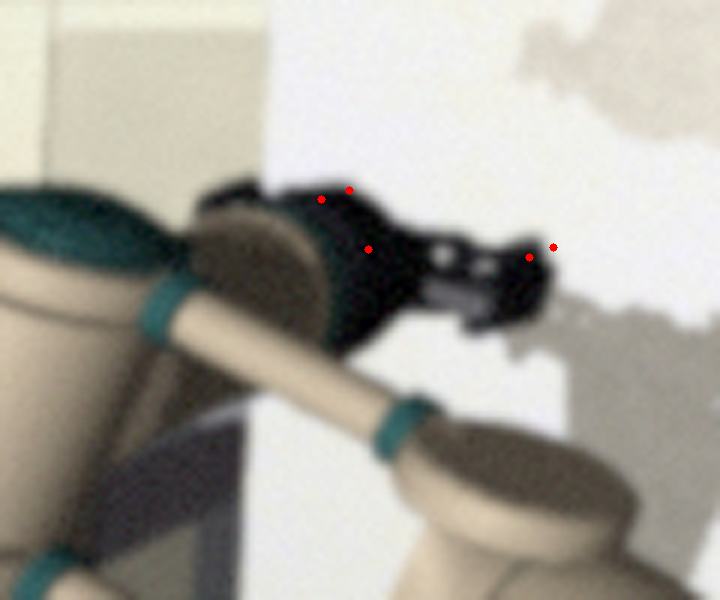

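The picture shows the fingertips at crop (432,322), about 25 mm above the plate, although the reported pose says they should be touching. Force agrees there's no contact, so I trust the picture and descend further with checks.

{"method": "send_rows", "body": {
  "translation": [
    [0, 0, 0.001],
    [0, 0, 0.001],
    [0, 0, 0.001],
    [0, 0, 0.001],
    [0, 0, 0.001],
    [0, 0, 0.001],
    [0, 0, 0.001],
    [0, 0, 0.001],
    [0, 0, 0]
  ],
  "twist": [0, 0, 0, 0, 0, 0, 0, 0, 0],
  "grip": [0, 0, 0, 0, 0, 0, 0, 0, 0]
}}

```text
t: 8.65
tool_pos: [560.4, -108.3, 35.8]
orientation: [[-0.998, -0.06, -0.0], [-0.06, 0.998, 0.0], [0.0, 0.0, -1.0]]
contact_force: [-0.6, 1.2, -0.4]
grip_width: -0.2
```

```bash
python3 go.py;python3 pic.py 3
```

```text
t 8.65 tcp [ 560.37 -108.28   35.83] viewer -13.05 0.12 F [-0.59  1.22 -0.4 ] grip -0.2 yaw 3.450000000000003 tiltz [-2.e-04  2.e-04 -1.e+00] q [ -17.9   24.6  101.5    0.    53.9 -111.4]
```

View pics/s3.png

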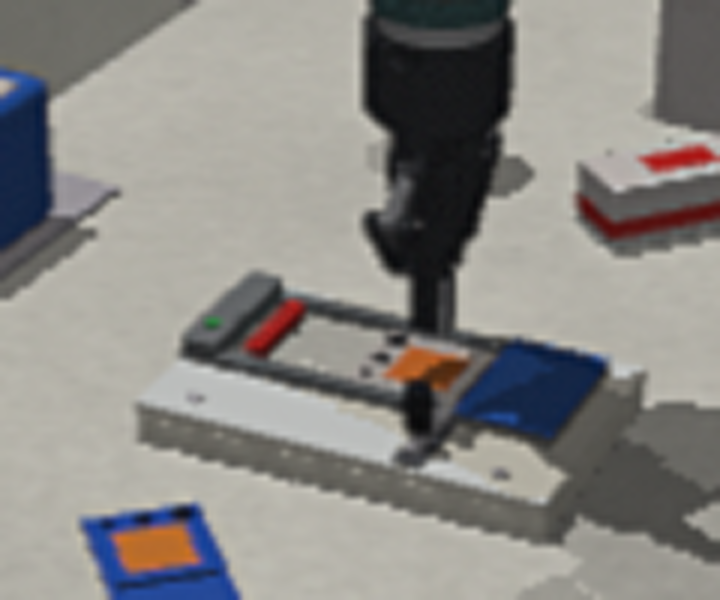

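Run:
```python
from h import *
V=np.array([573.4,-107.6]);A=np.radians(3.5);c,n=np.cos(A),np.sin(A)
def vv(w):
    d=w[:2]-V;return np.round([c*d[0]+n*d[1],-n*d[0]+c*d[1]],1)
for uv in((332,185.3),(330.5,185),(334,184.5)):
  for z in(16.8,27,35,40,45): print(uv,z,vv(back("side",[uv],z)[0]))
# start: triangulate tips
for uv,z in(((358.7,336),0),((394,304),0)):
  for z in(200,212,225,237,250): print("start",uv,z,back("side",[uv],z)[0].round(0))
```

```text
(332, 185.3) 16.8 [  6.3 -51.8]
(332, 185.3) 27 [ -0.7 -35. ]
(332, 185.3) 35 [ -6.2 -21.7]
(332, 185.3) 40 [ -9.6 -13.5]
(332, 185.3) 45 [-13.   -5.2]
(330.5, 185) 16.8 [ 11.5 -51.5]
(330.5, 185) 27 [  4.4 -34.7]
(330.5, 185) 35 [ -1.1 -21.5]
(330.5, 185) 40 [ -4.6 -13.2]
(330.5, 185) 45 [-8. -5.]
(334, 184.5) 16.8 [  2.5 -59.5]
(334, 184.5) 27 [ -4.4 -42.5]
(334, 184.5) 35 [ -9.8 -29.2]
(334, 184.5) 40 [-13.2 -20.9]
(334, 184.5) 45 [-16.6 -12.6]
start (358.7, 336) 200 [175. 563. 200.]
start (358.7, 336) 212 [171. 574. 212.]
start (358.7, 336) 225 [166. 585. 225.]
start (358.7, 336) 237 [162. 596. 237.]
start (358.7, 336) 250 [158. 608. 250.]
start (394, 304) 200 [151. 464. 200.]
start (394, 304) 212 [148. 477. 212.]
start (394, 304) 225 [144. 491. 225.]
start (394, 304) 237 [140. 504. 237.]
start (394, 304) 250 [136. 517. 250.]
```

Ray intersection shows that the lateral position is right, while the fingertips are about 26–28 mm higher than the text implies. This agrees with the start picture, so I expect contact at TCP z ≈ 17.

{"method": "send_rows", "body": {
  "translation": [
    [0, 0, 0.001],
    [0, 0, 0.001],
    [0, 0, 0.001],
    [0, 0, 0.001],
    [0, 0, 0.001],
    [0, 0, 0.001],
    [0, 0, 0.001],
    [0, 0, 0.001],
    [0, 0, 0.001],
    [0, 0, 0.001],
    [0, 0, 0]
  ],
  "twist": [0, 0, 0, 0, 0, 0, 0, 0, 0, 0, 0],
  "grip": [0, 0, 0, 0, 0, 0, 0, 0, 0, 0, 0]
}}

```text
t: 9.8
tool_pos: [560.4, -108.3, 25.8]
orientation: [[-0.998, -0.06, -0.0], [-0.06, 0.998, 0.0], [0.0, 0.0, -1.0]]
contact_force: [-0.1, 0.3, -0.5]
grip_width: -0.1
```

```bash
python3 go.py;python3 pic.py 4
```

```text
t 9.8 tcp [ 560.36 -108.29   25.81] viewer -13.06 0.11 F [-0.06  0.32 -0.51] grip -0.1 yaw 3.450000000000003 tiltz [-3.e-04  2.e-04 -1.e+00] q [ -17.9   25.3  102.1    0.    52.6 -111.4]
```

View pics/s4.png

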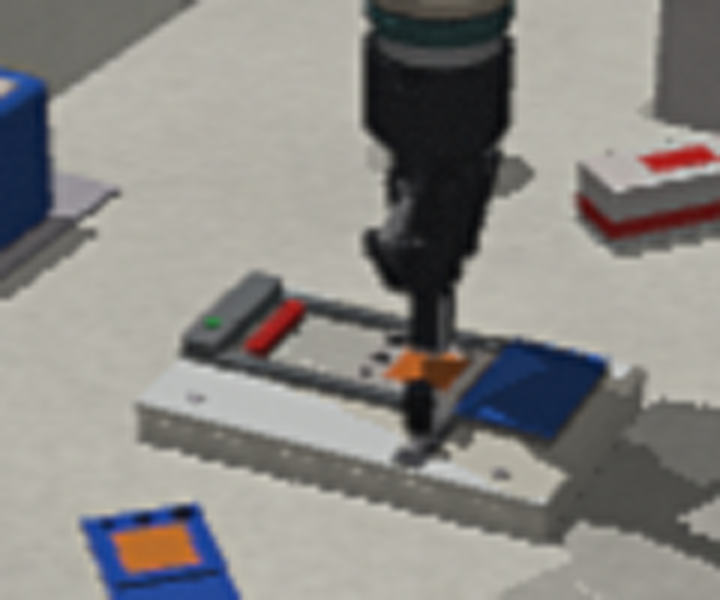

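Tip now at (432,350), over the patch and about 10 mm above it; no contact.

{"method": "send_rows", "body": {
  "translation": [
    [0, 0, 0.001],
    [0, 0, 0.001],
    [0, 0, 0.001],
    [0, 0, 0.001],
    [0, 0, 0.001],
    [0, 0, 0]
  ],
  "twist": [0, 0, 0, 0, 0, 0],
  "grip": [0, 0, 0, 0, 0, 0]
}}

```text
t: 10.45
tool_pos: [560.4, -108.3, 20.8]
orientation: [[-0.998, -0.06, -0.0], [-0.06, 0.998, 0.0], [0.0, 0.0, -1.0]]
contact_force: [0.4, -0.1, -0.1]
grip_width: -0.2
```

{"method": "send_rows", "body": {
  "translation": [
    [0, 0, 0.0005],
    [0, 0, 0]
  ],
  "twist": [0, 0],
  "grip": [0, 0]
}}

```text
t: 10.65
tool_pos: [560.5, -108.3, 20.4]
orientation: [[-0.998, -0.06, -0.0], [-0.06, 0.998, 0.0], [0.0, 0.0, -1.0]]
contact_force: [-0.1, -0.2, -0.7]
grip_width: -0.2
```

{"method": "send_rows", "body": {
  "translation": [
    [0, 0, 0.0005],
    [0, 0, 0]
  ],
  "twist": [0, 0],
  "grip": [0, 0]
}}

```text
t: 10.85
tool_pos: [560.4, -108.3, 20.0]
orientation: [[-0.998, -0.06, -0.0], [-0.06, 0.998, 0.0], [0.0, 0.0, -1.0]]
contact_force: [0.2, -0.5, 0.5]
grip_width: 0.0
```

{"method": "send_rows", "body": {
  "translation": [
    [0, 0, 0.0005],
    [0, 0, 0]
  ],
  "twist": [0, 0],
  "grip": [0, 0]
}}

```text
t: 11.05
tool_pos: [560.4, -108.3, 19.4]
orientation: [[-0.998, -0.06, -0.0], [-0.06, 0.998, 0.0], [0.0, 0.0, -1.0]]
contact_force: [0.3, 0.2, -0.1]
grip_width: -0.1
```

{"method": "send_rows", "body": {
  "translation": [
    [0, 0, 0.0004],
    [0, 0, 0]
  ],
  "twist": [0, 0],
  "grip": [0, 0]
}}

```text
t: 11.25
tool_pos: [560.4, -108.3, 19.0]
orientation: [[-0.998, -0.06, -0.0], [-0.06, 0.998, 0.0], [0.0, 0.0, -1.0]]
contact_force: [-0.1, 0.0, 0.5]
grip_width: -0.1
```

{"method": "send_rows", "body": {
  "translation": [
    [0, 0, 0.0004],
    [0, 0, 0]
  ],
  "twist": [0, 0],
  "grip": [0, 0]
}}

```text
t: 11.45
tool_pos: [560.4, -108.3, 18.6]
orientation: [[-0.998, -0.06, -0.0], [-0.06, 0.998, 0.0], [0.0, 0.0, -1.0]]
contact_force: [0.3, 0.7, 0.2]
grip_width: 0.1
```

{"method": "send_rows", "body": {
  "translation": [
    [0, 0, 0.0004],
    [0, 0, 0]
  ],
  "twist": [0, 0],
  "grip": [0, 0]
}}

```text
t: 11.65
tool_pos: [560.5, -108.3, 18.3]
orientation: [[-0.998, -0.06, -0.0], [-0.06, 0.998, 0.0], [0.0, 0.0, -1.0]]
contact_force: [-0.7, 0.8, -0.1]
grip_width: -0.1
```

{"method": "send_rows", "body": {
  "translation": [
    [0, 0, 0.0004],
    [0, 0, 0]
  ],
  "twist": [0, 0],
  "grip": [0, 0]
}}

```text
t: 11.85
tool_pos: [560.4, -108.3, 17.9]
orientation: [[-0.998, -0.06, -0.0], [-0.06, 0.998, 0.0], [0.0, 0.0, -1.0]]
contact_force: [-1.5, -0.1, -0.5]
grip_width: 0.4
```

{"method": "send_rows", "body": {
  "translation": [
    [0, 0, 0.0004],
    [0, 0, 0]
  ],
  "twist": [0, 0],
  "grip": [0, 0]
}}

```text
t: 12.05
tool_pos: [560.5, -108.3, 17.4]
orientation: [[-0.998, -0.06, -0.0], [-0.06, 0.998, 0.0], [0.0, 0.0, -1.0]]
contact_force: [0.4, -0.8, -0.1]
grip_width: 0.3
```

{"method": "send_rows", "body": {
  "translation": [
    [0, 0, 0.0004],
    [0, 0, 0]
  ],
  "twist": [0, 0],
  "grip": [0, 0]
}}

```text
t: 12.25
tool_pos: [560.4, -108.3, 17.0]
orientation: [[-0.998, -0.06, -0.0], [-0.06, 0.998, 0.0], [0.0, 0.0, -1.0]]
contact_force: [-0.2, -0.7, 0.0]
grip_width: -0.0
```

```bash
python3 go.py;python3 pic.py 5
```

```text
t 12.25 tcp [ 560.43 -108.3    17.04] viewer -12.99 0.09 F [-0.23 -0.68  0.03] grip -0.0 yaw 3.450000000000003 tiltz [-0.e+00  1.e-04 -1.e+00] q [ -17.9   25.9  102.7    0.    51.5 -111.4]
```

View pics/s5.png

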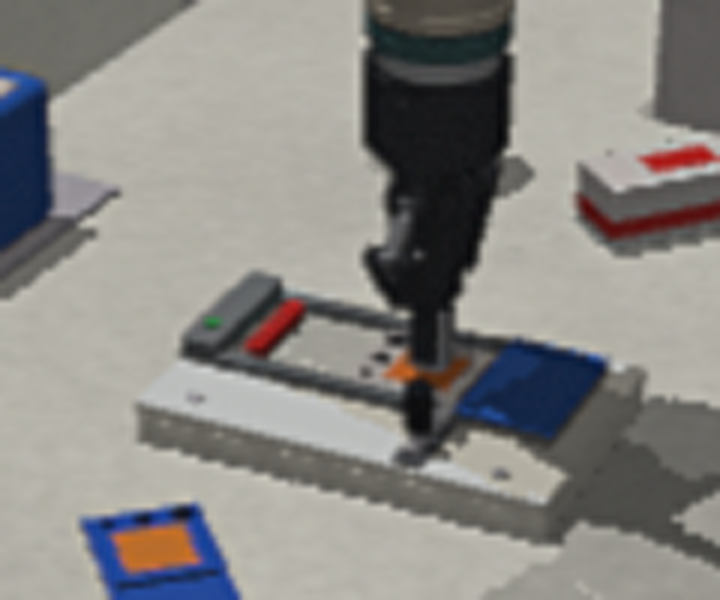

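Tip now at about (432,365) with the patch centre at (428,368), so contact is very close.

{"method": "send_rows", "body": {
  "translation": [
    [0, 0, 0.0003],
    [0, 0, 0]
  ],
  "twist": [0, 0],
  "grip": [0, 0]
}}

```text
t: 12.5
tool_pos: [560.4, -108.3, 16.7]
orientation: [[-0.998, -0.06, -0.0], [-0.06, 0.998, 0.0], [0.0, 0.0, -1.0]]
contact_force: [1.0, -0.1, -1.0]
grip_width: -0.0
```

{"method": "send_rows", "body": {
  "translation": [
    [0, 0, 0.0003],
    [0, 0, 0]
  ],
  "twist": [0, 0],
  "grip": [0, 0]
}}

```text
t: 12.7
tool_pos: [560.4, -108.3, 16.5]
orientation: [[-0.998, -0.06, -0.0], [-0.06, 0.998, 0.0], [0.0, 0.0, -1.0]]
contact_force: [0.3, -0.3, -0.4]
grip_width: -0.0
```

{"method": "send_rows", "body": {
  "translation": [
    [0, 0, 0.0003],
    [0, 0, 0]
  ],
  "twist": [0, 0],
  "grip": [0, 0]
}}

```text
t: 12.9
tool_pos: [560.5, -108.3, 16.2]
orientation: [[-0.998, -0.06, 0.0], [-0.06, 0.998, 0.0], [-0.0, 0.0, -1.0]]
contact_force: [-0.1, 0.3, 0.4]
grip_width: 0.1
```

{"method": "send_rows", "body": {
  "translation": [
    [0, 0, 0.0003],
    [0, 0, 0]
  ],
  "twist": [0, 0],
  "grip": [0, 0]
}}

```text
t: 13.1
tool_pos: [560.5, -108.3, 15.9]
orientation: [[-0.998, -0.06, -0.0], [-0.06, 0.998, 0.0], [0.0, 0.0, -1.0]]
contact_force: [0.0, -0.2, -0.1]
grip_width: 0.2
```

{"method": "send_rows", "body": {
  "translation": [
    [0, 0, 0.0003],
    [0, 0, 0]
  ],
  "twist": [0, 0],
  "grip": [0, 0]
}}

```text
t: 13.3
tool_pos: [560.4, -108.3, 15.6]
orientation: [[-0.998, -0.06, -0.0], [-0.06, 0.998, 0.0], [-0.0, 0.0, -1.0]]
contact_force: [0.6, -0.3, -0.4]
grip_width: -0.2
```

{"method": "send_rows", "body": {
  "translation": [
    [0, 0, 0.0003],
    [0, 0, 0]
  ],
  "twist": [0, 0],
  "grip": [0, 0]
}}

```text
t: 13.5
tool_pos: [560.4, -108.3, 15.2]
orientation: [[-0.998, -0.06, -0.0], [-0.06, 0.998, 0.0], [0.0, 0.0, -1.0]]
contact_force: [-0.8, -0.5, -1.2]
grip_width: -0.2
```

{"method": "send_rows", "body": {
  "translation": [
    [0, 0, 0.0003],
    [0, 0, 0]
  ],
  "twist": [0, 0],
  "grip": [0, 0]
}}

```text
t: 13.7
tool_pos: [560.4, -108.3, 14.9]
orientation: [[-0.998, -0.06, -0.0], [-0.06, 0.998, 0.0], [0.0, 0.0, -1.0]]
contact_force: [0.2, -0.2, -0.0]
grip_width: 0.2
```

{"method": "send_rows", "body": {
  "translation": [
    [0, 0, 0.0003],
    [0, 0, 0]
  ],
  "twist": [0, 0],
  "grip": [0, 0]
}}

```text
t: 13.9
tool_pos: [560.5, -108.3, 14.9]
orientation: [[-0.998, -0.06, 0.0], [-0.06, 0.998, 0.0], [-0.0, 0.0, -1.0]]
contact_force: [-0.5, 0.0, 1.6]
grip_width: -0.2
```

{"method": "send_rows", "body": {
  "translation": [
    [0, 0, 0.0003],
    [0, 0, 0]
  ],
  "twist": [0, 0],
  "grip": [0, 0]
}}

```text
t: 14.1
tool_pos: [560.5, -108.3, 14.7]
orientation: [[-0.998, -0.06, 0.0], [-0.06, 0.998, -0.0], [-0.0, -0.0, -1.0]]
contact_force: [-2.1, -0.2, 4.0]
grip_width: 0.1
```

{"method": "send_rows", "body": {
  "translation": [
    [0, 0, 0.0003],
    [0, 0, 0]
  ],
  "twist": [0, 0],
  "grip": [0, 0]
}}

```text
t: 14.3
tool_pos: [560.5, -108.3, 14.6]
orientation: [[-0.998, -0.06, 0.0], [-0.06, 0.998, -0.0], [-0.0, -0.0, -1.0]]
contact_force: [-1.5, 0.4, 5.9]
grip_width: 0.3
```

{"method": "send_rows", "body": {
  "translation": [
    [0, 0, 0.0003],
    [0, 0, 0.0003],
    [0, 0, 0]
  ],
  "twist": [0, 0, 0],
  "grip": [0, 0, 0]
}}

```text
t: 14.6
tool_pos: [560.5, -108.3, 14.4]
orientation: [[-0.998, -0.06, 0.0], [-0.06, 0.998, -0.0], [-0.0, -0.0, -1.0]]
contact_force: [-1.8, 0.5, 8.8]
grip_width: 0.2
```

{"method": "send_rows", "body": {
  "translation": [
    [0, 0, 0.0003],
    [0, 0, 0.0001],
    [0, 0, 0]
  ],
  "twist": [0, 0, 0],
  "grip": [0, 0, 0]
}}

```text
t: 14.9
tool_pos: [560.5, -108.3, 14.3]
orientation: [[-0.998, -0.06, 0.001], [-0.06, 0.998, -0.0], [-0.001, -0.0, -1.0]]
contact_force: [-2.3, 1.0, 10.5]
grip_width: 0.0
```

```bash
python3 go.py 43 0 14;python3 pic.py 6
```

```text
t 14.9 tcp [ 560.51 -108.34   14.27] viewer -12.92 0.05 F [-2.34  0.98 10.52] grip 0.0 yaw 3.450000000000003 tiltz [ 5.e-04 -1.e-04 -1.e+00] q [ -17.9   26.1  102.8    0.    51.1 -111.4]
tool shift mm [-5.592e+01 -1.000e-02  3.000e-01]
```

View pics/s6.png

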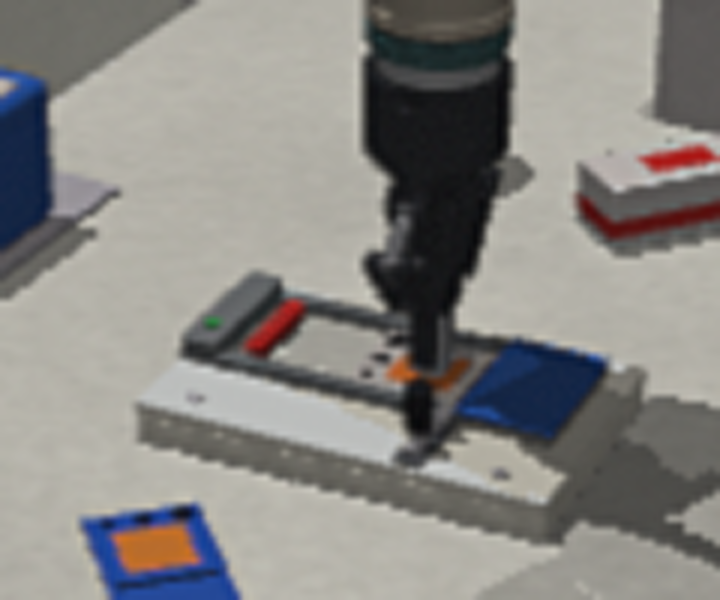

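Fingers rest on the patch at (432,370). I'll bring the press to about 13–14 N and start the slide.

{"method": "send_rows", "body": {
  "translation": [
    [0, 0, 0.0003],
    [0, 0, 0.0002],
    [0, 0, 0]
  ],
  "twist": [0, 0, 0],
  "grip": [0, 0, 0]
}}

```text
t: 15.25
tool_pos: [560.5, -108.3, 14.1]
orientation: [[-0.998, -0.06, 0.001], [-0.06, 0.998, -0.0], [-0.001, -0.0, -1.0]]
contact_force: [-3.5, 0.1, 11.7]
grip_width: 0.1
```

{"method": "send_rows", "body": {
  "translation": [
    [-0.001, 0, 0],
    [-0.001, 0, 0],
    [-0.002, 0, 0],
    [-0.002, 0, 0]
  ],
  "twist": [0, 0, 0, 0],
  "grip": [0, 0, 0, 0]
}}

```text
t: 15.65
tool_pos: [566.6, -108.4, 14.2]
orientation: [[-0.998, -0.06, 0.001], [-0.06, 0.998, -0.001], [-0.001, -0.001, -1.0]]
contact_force: [-2.5, -0.3, 12.7]
grip_width: 0.1
```

{"method": "send_rows", "body": {
  "translation": [
    [-0.002, 0, 0],
    [-0.002, 0, 0],
    [-0.002, 0, 0],
    [-0.002, 0, 0]
  ],
  "twist": [0, 0, 0, 0],
  "grip": [0, 0, 0, 0]
}}

```text
t: 16.05
tool_pos: [574.6, -107.9, 14.2]
orientation: [[-0.998, -0.061, 0.001], [-0.061, 0.998, -0.001], [-0.001, -0.001, -1.0]]
contact_force: [-3.4, 0.6, 11.3]
grip_width: -0.1
```

```bash
python3 go.py 43 0 14;python3 pic.py 7
```

```text
t 16.05 tcp [ 574.62 -107.89   14.17] viewer 1.2 -0.36 F [-3.35  0.57 11.32] grip -0.1 yaw 3.469999999999999 tiltz [ 8.e-04 -9.e-04 -1.e+00] q [ -17.4   27.   101.1   -0.    51.9 -110.9]
tool shift mm [-41.8    0.39   0.2 ]
```

View pics/s7.png

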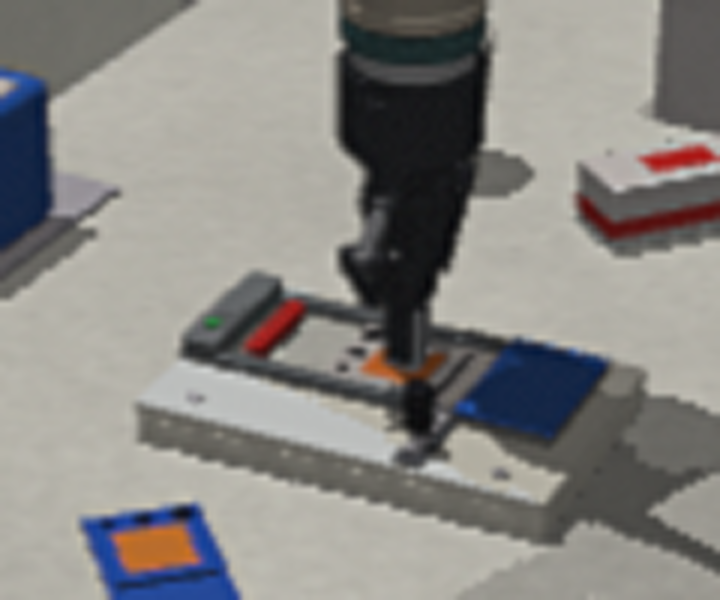

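The plate moves with the fingers: its chart line now shows at (455,375) and the patch at (405,365).

{"method": "send_rows", "body": {
  "translation": [
    [-0.002, 0, 0.0001],
    [-0.002, 0, 0.0001],
    [-0.002, 0, 0],
    [-0.002, 0, 0],
    [-0.002, 0, 0],
    [-0.002, 0, 0],
    [-0.002, 0, 0]
  ],
  "twist": [0, 0, 0, 0, 0, 0, 0],
  "grip": [0, 0, 0, 0, 0, 0, 0]
}}

```text
t: 16.8
tool_pos: [588.7, -107.1, 14.1]
orientation: [[-0.998, -0.061, 0.001], [-0.061, 0.998, -0.001], [-0.001, -0.001, -1.0]]
contact_force: [-3.7, 0.2, 12.9]
grip_width: -0.1
```

{"method": "send_rows", "body": {
  "translation": [
    [-0.002, 0, 0],
    [-0.002, 0, 0],
    [-0.002, 0, 0],
    [-0.002, 0, 0],
    [-0.002, 0, 0],
    [-0.002, 0, 0]
  ],
  "twist": [0, 0, 0, 0, 0, 0],
  "grip": [0, 0, 0, 0, 0, 0]
}}

```text
t: 17.4
tool_pos: [600.7, -106.4, 14.2]
orientation: [[-0.998, -0.06, 0.001], [-0.06, 0.998, -0.001], [-0.001, -0.001, -1.0]]
contact_force: [-3.2, -0.3, 12.6]
grip_width: -0.1
```

```bash
python3 go.py 43 0 14;python3 pic.py 8
```

```text
t 17.4 tcp [ 600.71 -106.4    14.15] viewer 27.33 -0.47 F [-3.18 -0.35 12.64] grip -0.1 yaw 3.469999999999999 tiltz [ 0.0011 -0.001  -1.    ] q [ -16.6   28.7   97.7   -0.    53.6 -110. ]
tool shift mm [-15.67   0.47   0.17]
```

View pics/s8.png

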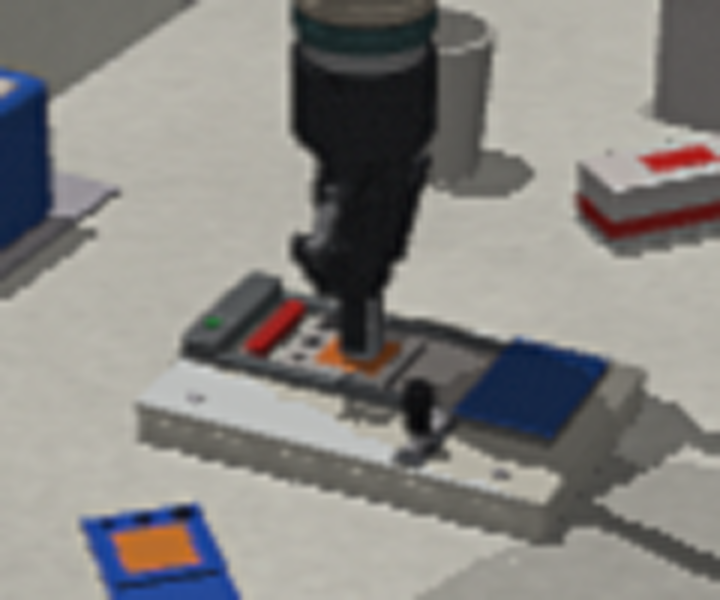

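Plate front is just short of the bar (bar at (275,328), patch at (358,352)). I'll press a little more and advance slowly onto the bar.

{"method": "send_rows", "body": {
  "translation": [
    [-0.0015, 0, 0.0001],
    [-0.0015, 0, 0.0001],
    [-0.0015, 0, 0.0001],
    [-0.0015, 0, 0],
    [-0.001, 0, 0]
  ],
  "twist": [0, 0, 0, 0, 0],
  "grip": [0, 0, 0, 0, 0]
}}

```text
t: 17.95
tool_pos: [607.7, -106.0, 14.1]
orientation: [[-0.998, -0.06, 0.001], [-0.06, 0.998, -0.001], [-0.001, -0.001, -1.0]]
contact_force: [-2.7, 0.5, 12.9]
grip_width: 0.1
```

{"method": "send_rows", "body": {
  "translation": [
    [-0.001, 0, 0],
    [-0.001, 0, 0],
    [-0.001, 0, 0]
  ],
  "twist": [0, 0, 0],
  "grip": [0, 0, 0]
}}

```text
t: 18.25
tool_pos: [609.2, -105.9, 13.9]
orientation: [[-0.998, -0.061, -0.002], [-0.061, 0.998, -0.001], [0.002, -0.001, -1.0]]
contact_force: [-6.8, -1.1, 16.0]
grip_width: -0.1
```

```bash
python3 go.py 43 0 14;python3 pic.py 9
```

```text
t 18.25 tcp [ 609.16 -105.88   13.92] viewer 35.8 -0.47 F [-6.79 -1.11 15.96] grip -0.1 yaw 3.5 tiltz [-0.0019 -0.0011 -1.    ] q [-1.620e+01  2.930e+01  9.640e+01 -1.000e-01  5.430e+01 -1.097e+02]
tool shift mm [-7.2   0.47 -0.09]
```

View pics/s9.png

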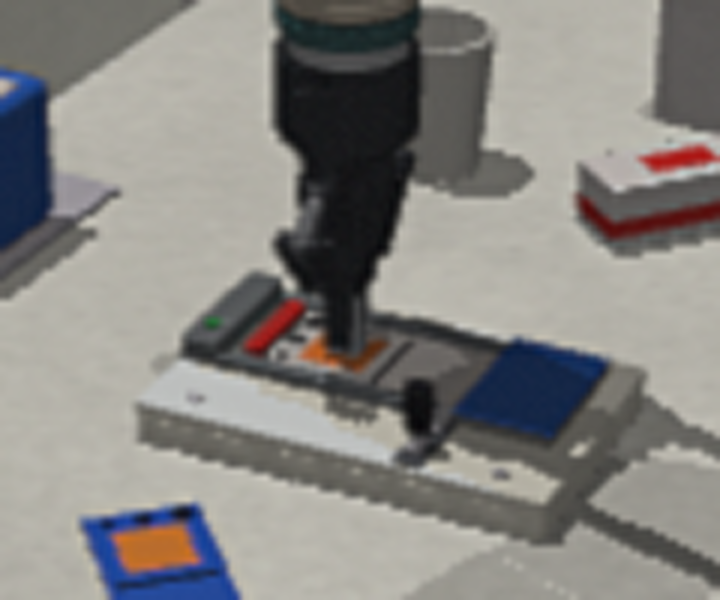

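The bar is engaged; total force about 17 N. I'll ease the press slightly and continue.

{"method": "send_rows", "body": {
  "translation": [
    [-0.001, 0, -0.0002],
    [-0.001, 0, -0.0001]
  ],
  "twist": [0, 0],
  "grip": [0, 0]
}}

```text
t: 18.5
tool_pos: [610.9, -105.7, 14.0]
orientation: [[-0.998, -0.061, -0.002], [-0.061, 0.998, -0.001], [0.002, -0.001, -1.0]]
contact_force: [-5.8, -1.4, 14.0]
grip_width: 0.2
```

{"method": "send_rows", "body": {
  "translation": [
    [-0.001, 0, 0],
    [-0.001, 0, 0]
  ],
  "twist": [0, 0],
  "grip": [0, 0]
}}

```text
t: 18.7
tool_pos: [612.9, -105.5, 14.0]
orientation: [[-0.998, -0.061, -0.002], [-0.061, 0.998, -0.001], [0.002, -0.001, -1.0]]
contact_force: [-6.4, -0.0, 14.9]
grip_width: -0.1
```

{"method": "send_rows", "body": {
  "translation": [
    [-0.001, 0, 0],
    [-0.001, 0, 0]
  ],
  "twist": [0, 0],
  "grip": [0, 0]
}}

```text
t: 18.9
tool_pos: [614.8, -105.3, 14.0]
orientation: [[-0.998, -0.061, -0.003], [-0.061, 0.998, -0.001], [0.003, -0.0, -1.0]]
contact_force: [-6.3, 0.2, 14.0]
grip_width: 0.0
```

```bash
python3 go.py 43 0 14;python3 pic.py 10
```

```text
t 18.9 tcp [ 614.8  -105.3    13.98] viewer 41.46 -0.23 F [-6.32  0.2  14.02] grip 0.0 yaw 3.480000000000004 tiltz [-2.5e-03 -6.0e-04 -1.0e+00] q [-1.610e+01  2.970e+01  9.560e+01 -1.000e-01  5.480e+01 -1.095e+02]
tool shift mm [-1.54  0.23 -0.02]
```

View pics/s10.png

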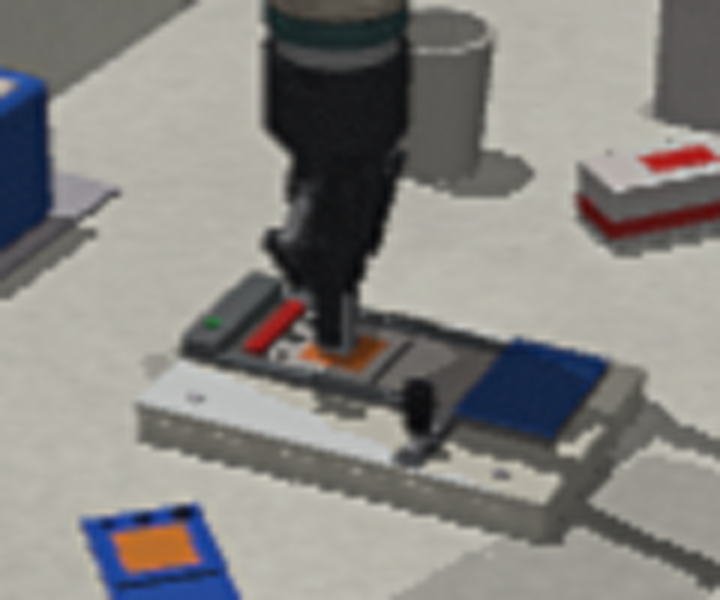

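The bar (275,328) and patch (345,352) haven't moved since the last picture while the fingers went 6 mm forward on the patch, so the fingers slip at about 14 N. I'll lift, step back to the patch centre and press nearer 17 N.

{"method": "send_rows", "body": {
  "translation": [
    [0, 0, -0.001],
    [0, 0, -0.001],
    [0, 0, -0.002],
    [0.003, 0, 0],
    [0.003, 0, 0],
    [0.001, 0, 0],
    [0, 0, 0]
  ],
  "twist": [0, 0, 0, 0, 0, 0, 0],
  "grip": [0, 0, 0, 0, 0, 0, 0]
}}

```text
t: 19.65
tool_pos: [609.0, -105.3, 16.1]
orientation: [[-0.998, -0.06, -0.001], [-0.06, 0.998, 0.0], [0.001, 0.0, -1.0]]
contact_force: [-0.8, 0.2, -0.1]
grip_width: 0.2
```

```bash
python3 go.py 36 0 15;python3 pic.py 11
```

```text
t 19.65 tcp [ 609.  -105.3   16.1] viewer 35.67 0.12 F [-0.8   0.23 -0.14] grip 0.2 yaw 3.4399999999999977 tiltz [-5.e-04  3.e-04 -1.e+00] q [ -16.3   29.2   96.4    0.    54.5 -109.7]
tool shift mm [-0.33 -0.12  1.1 ]
```

View pics/s11.png

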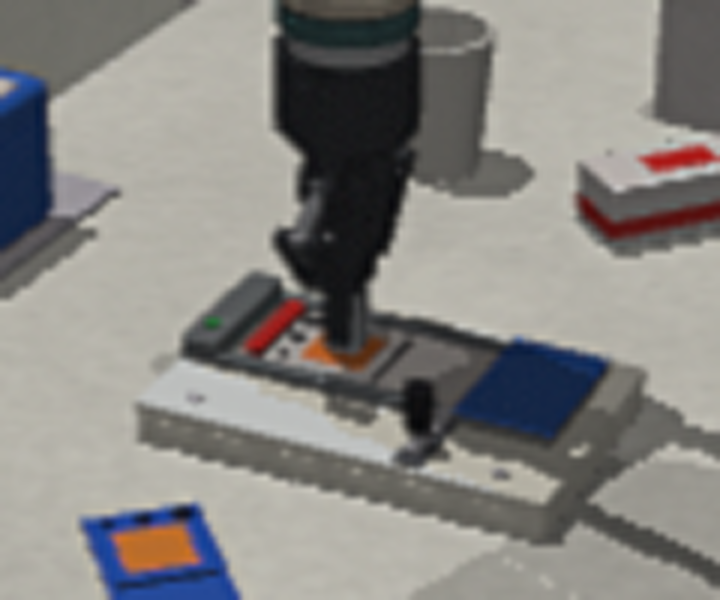

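{"method": "send_rows", "body": {
  "translation": [
    [0, 0, 0.0005],
    [0, 0, 0.0005],
    [0, 0, 0.0005],
    [0, 0, 0.0005],
    [0, 0, 0.0004],
    [0, 0, 0]
  ],
  "twist": [0, 0, 0, 0, 0, 0],
  "grip": [0, 0, 0, 0, 0, 0]
}}

```text
t: 20.3
tool_pos: [609.5, -105.4, 14.7]
orientation: [[-0.998, -0.06, 0.0], [-0.06, 0.998, -0.0], [-0.0, -0.0, -1.0]]
contact_force: [-0.8, 0.5, 4.4]
grip_width: -0.5
```

{"method": "send_rows", "body": {
  "translation": [
    [0, 0, 0.0003],
    [0, 0, 0.0003],
    [0, 0, 0]
  ],
  "twist": [0, 0, 0],
  "grip": [0, 0, 0]
}}

```text
t: 20.6
tool_pos: [609.5, -105.4, 14.5]
orientation: [[-0.998, -0.06, 0.001], [-0.06, 0.998, -0.0], [-0.001, -0.0, -1.0]]
contact_force: [-1.7, -0.2, 7.4]
grip_width: 0.2
```

{"method": "send_rows", "body": {
  "translation": [
    [0, 0, 0.0004],
    [0, 0, 0.0004],
    [0, 0, 0.0003],
    [0, 0, 0]
  ],
  "twist": [0, 0, 0, 0],
  "grip": [0, 0, 0, 0]
}}

```text
t: 21.0
tool_pos: [609.5, -105.4, 14.2]
orientation: [[-0.998, -0.06, 0.001], [-0.06, 0.998, -0.0], [-0.001, -0.0, -1.0]]
contact_force: [-2.8, 0.9, 12.0]
grip_width: 0.3
```

{"method": "send_rows", "body": {
  "translation": [
    [-0.0007, 0, 0.0001],
    [-0.0007, 0, 0.0001],
    [0, 0, 0]
  ],
  "twist": [0, 0, 0],
  "grip": [0, 0, 0]
}}

```text
t: 21.3
tool_pos: [609.5, -105.4, 14.0]
orientation: [[-0.998, -0.061, -0.002], [-0.061, 0.998, -0.0], [0.002, -0.0, -1.0]]
contact_force: [-5.5, 0.1, 14.4]
grip_width: -0.1
```

{"method": "send_rows", "body": {
  "translation": [
    [0, 0, 0.0003],
    [0, 0, 0.0002],
    [0, 0, 0]
  ],
  "twist": [0, 0, 0],
  "grip": [0, 0, 0]
}}

```text
t: 21.6
tool_pos: [609.5, -105.4, 13.9]
orientation: [[-0.998, -0.061, -0.002], [-0.061, 0.998, -0.0], [0.002, -0.0, -1.0]]
contact_force: [-7.1, 0.3, 16.0]
grip_width: 0.1
```

{"method": "send_rows", "body": {
  "translation": [
    [-0.0006, 0, 0],
    [-0.0006, 0, 0],
    [0, 0, 0]
  ],
  "twist": [0, 0, 0],
  "grip": [0, 0, 0]
}}

```text
t: 21.9
tool_pos: [610.0, -105.4, 13.9]
orientation: [[-0.998, -0.061, -0.003], [-0.061, 0.998, -0.0], [0.003, -0.0, -1.0]]
contact_force: [-7.2, 1.4, 17.3]
grip_width: 0.1
```

{"method": "send_rows", "body": {
  "translation": [
    [-0.0006, 0, 0],
    [-0.0006, 0, 0],
    [-0.0006, 0, 0]
  ],
  "twist": [0, 0, 0],
  "grip": [0, 0, 0]
}}

```text
t: 22.2
tool_pos: [611.6, -105.3, 13.8]
orientation: [[-0.998, -0.061, -0.003], [-0.061, 0.998, -0.0], [0.003, -0.0, -1.0]]
contact_force: [-7.3, -0.3, 17.6]
grip_width: 0.3
```

```bash
python3 go.py 43 0 15;python3 pic.py 12
python3 - <<'E'
import cv2,numpy as np
for k in ("1","4","9","10","11","12"):
    im=cv2.imread(f"pics/s{k}full.png").astype(int)[160:215,290:350]
    b,g,r=im[...,0],im[...,1],im[...,2]
    m=(r>120)&(g<70)&(b<70); o=(r>150)&(g>80)&(g<150)&(b<80)
    f=lambda m:(np.argwhere(m).mean(0)[::-1].round(2)+(290,160),m.sum())
    print(k,"red",f(m),"or",f(o))
E
```

```text
t 22.2 tcp [ 611.57 -105.32   13.84] viewer 38.24 -0.05 F [-7.27 -0.26 17.64] grip 0.3 yaw 3.489999999999995 tiltz [-3.5e-03 -5.0e-04 -1.0e+00] q [-1.610e+01  2.950e+01  9.600e+01 -1.000e-01  5.460e+01 -1.096e+02]
tool shift mm [-4.75  0.05 -1.18]
1 red (array([305.3 , 183.65]), np.int64(23)) or (array([330.88, 190.69]), np.int64(52))
4 red (array([306.24, 183.88]), np.int64(25)) or (array([328.05, 190.53]), np.int64(19))
9 red (array([305.67, 183.88]), np.int64(24)) or (array([312.56, 188.67]), np.int64(9))
10 red (array([305.3 , 183.65]), np.int64(23)) or (array([312. , 188.8]), np.int64(5))
11 red (array([305.71, 183.88]), np.int64(24)) or (array([312.56, 188.56]), np.int64(9))
12 red (array([304.96, 183.76]), np.int64(25)) or (array([311.92, 188.33]), np.int64(12))
```

View pics/s12.png

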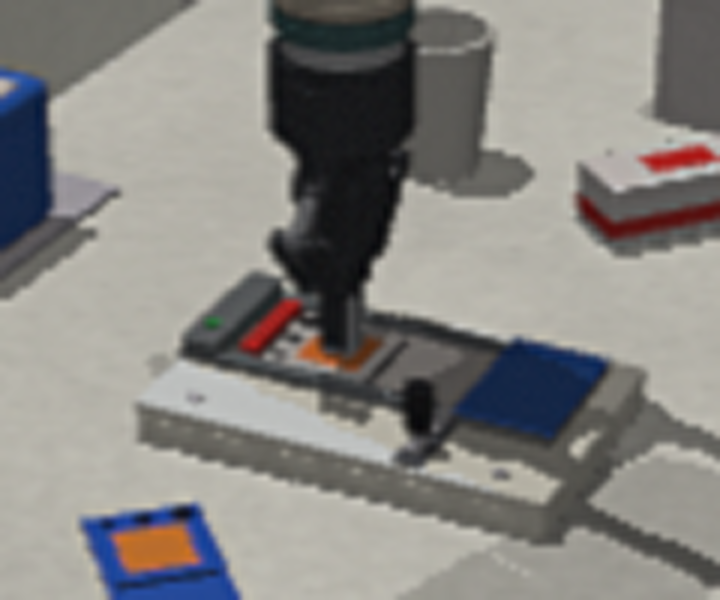

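The bar now moves (centre about (270,325), was (275,328)). Continuing at this press.

{"method": "send_rows", "body": {
  "translation": [
    [-0.0006, 0, 0],
    [-0.0006, 0, 0],
    [-0.0006, 0, 0],
    [-0.0006, 0, 0]
  ],
  "twist": [0, 0, 0, 0],
  "grip": [0, 0, 0, 0]
}}

```text
t: 22.65
tool_pos: [614.0, -105.2, 13.9]
orientation: [[-0.998, -0.061, -0.003], [-0.061, 0.998, -0.0], [0.003, -0.0, -1.0]]
contact_force: [-8.5, 0.2, 18.1]
grip_width: -0.2
```

{"method": "send_rows", "body": {
  "translation": [
    [-0.0006, 0, 0],
    [-0.0006, 0, 0],
    [-0.0006, 0, 0]
  ],
  "twist": [0, 0, 0],
  "grip": [0, 0, 0]
}}

```text
t: 22.95
tool_pos: [615.8, -105.0, 13.8]
orientation: [[-0.998, -0.061, -0.003], [-0.061, 0.998, -0.001], [0.003, -0.0, -1.0]]
contact_force: [-8.0, -1.0, 17.0]
grip_width: -0.2
```

```bash
python3 go.py 43 0 15;python3 pic.py 13
```

```text
t 22.95 tcp [ 615.8  -105.05   13.83] viewer 42.48 -0.04 F [-8.04 -1.03 16.97] grip -0.2 yaw 3.489999999999995 tiltz [-3.5e-03 -5.0e-04 -1.0e+00] q [-1.600e+01  2.980e+01  9.550e+01 -1.000e-01  5.490e+01 -1.094e+02]
tool shift mm [-0.52  0.04 -1.17]
```

View pics/s13.png

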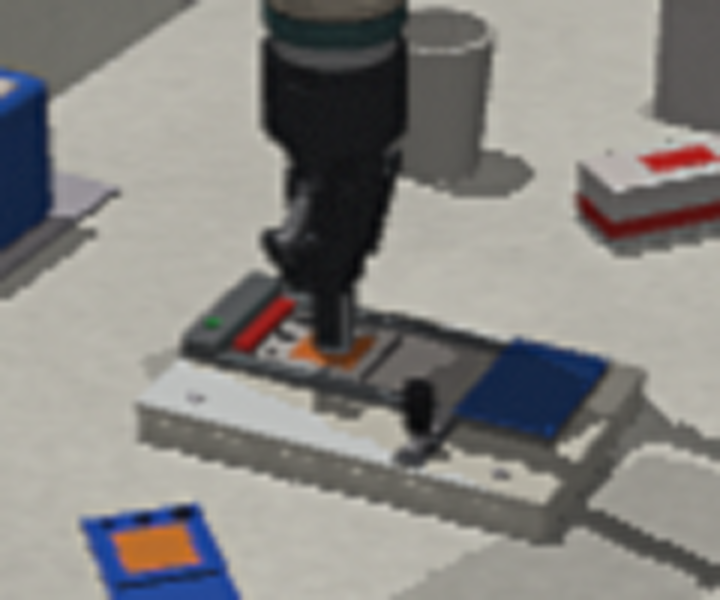

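The bar moved further (265,323), about 6 mm so far. Going on to the stop, where slipping should show.

{"method": "send_rows", "body": {
  "translation": [
    [-0.0005, 0, 0],
    [-0.0005, 0, 0],
    [-0.0005, 0, 0]
  ],
  "twist": [0, 0, 0],
  "grip": [0, 0, 0]
}}

```text
t: 23.3
tool_pos: [617.5, -105.0, 13.9]
orientation: [[-0.998, -0.061, -0.003], [-0.061, 0.998, -0.001], [0.003, -0.0, -1.0]]
contact_force: [-7.1, -0.4, 15.8]
grip_width: 0.0
```

{"method": "send_rows", "body": {
  "translation": [
    [-0.0005, 0, 0],
    [-0.0005, 0, 0]
  ],
  "twist": [0, 0],
  "grip": [0, 0]
}}

```text
t: 23.5
tool_pos: [617.9, -105.0, 13.8]
orientation: [[-0.998, -0.061, -0.004], [-0.061, 0.998, -0.001], [0.004, -0.0, -1.0]]
contact_force: [-9.2, -0.5, 18.1]
grip_width: 0.0
```

{"method": "send_rows", "body": {
  "translation": [
    [-0.0005, 0, 0],
    [-0.0005, 0, 0]
  ],
  "twist": [0, 0],
  "grip": [0, 0]
}}

```text
t: 23.7
tool_pos: [619.7, -104.9, 13.9]
orientation: [[-0.998, -0.061, -0.003], [-0.061, 0.998, -0.001], [0.003, -0.0, -1.0]]
contact_force: [-6.0, -1.4, 15.1]
grip_width: -0.4
```

```bash
python3 go.py 43 0 15;python3 pic.py 14
```

```text
t 23.7 tcp [ 619.66 -104.93   13.86] viewer 46.34 -0.16 F [-5.97 -1.41 15.15] grip -0.4 yaw 3.480000000000004 tiltz [-2.6e-03 -6.0e-04 -1.0e+00] q [-1.590e+01  3.010e+01  9.500e+01 -1.000e-01  5.510e+01 -1.093e+02]
tool shift mm [ 3.34  0.16 -1.13]
```

View pics/s14.png

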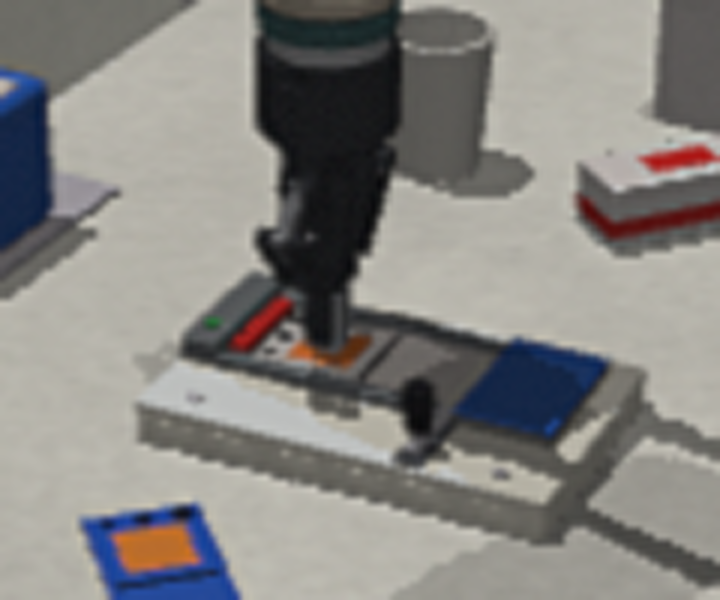

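The force peaked and then the fingers slipped, and the bar (262,322) now sits against the grey end: the stop is reached. Next I lift off, then go round to the knob's outer side.

{"method": "send_rows", "body": {
  "translation": [
    [0, 0, -0.001],
    [0, 0, -0.001],
    [0, 0, -0.002],
    [0, 0, -0.004],
    [0, 0, -0.01],
    [0, 0, -0.015],
    [0, 0, -0.02],
    [0, 0, -0.015],
    [0.008, 0.011, 0],
    [0.016, 0.021, 0],
    [0.016, 0.021, 0],
    [0.016, 0.021, 0],
    [0.016, 0.021, 0],
    [0.013, 0.017, 0],
    [0, 0, 0],
    [0, 0, 0]
  ],
  "twist": [0, 0, 0, 0, 0, 0, 0, 0, 0, 0, 0, 0, 0, 0, 0, 0],
  "grip": [0, 0, 0, 0, 0, 0, 0, 0, 0, 0, 0, 0, 0, 0, 0, 0]
}}

```text
t: 25.35
tool_pos: [529.3, 2.6, 79.4]
orientation: [[-0.998, -0.061, -0.0], [-0.061, 0.998, -0.0], [0.0, -0.0, -1.0]]
contact_force: [-0.0, -0.1, 0.0]
grip_width: 0.3
```

```bash
python3 go.py -39 112 31;python3 pic.py 15
```

```text
t 25.35 tcp [529.33   2.59  79.38] viewer -37.26 112.67 F [-0.03 -0.12  0.04] grip 0.3 yaw 3.519999999999996 tiltz [-1.e-04 -1.e-04 -1.e+00] q [  -7.3   18.7  103.8   -0.    57.5 -100.8]
tool shift mm [ 1.74 -0.67 48.38]
```

View pics/s15.png

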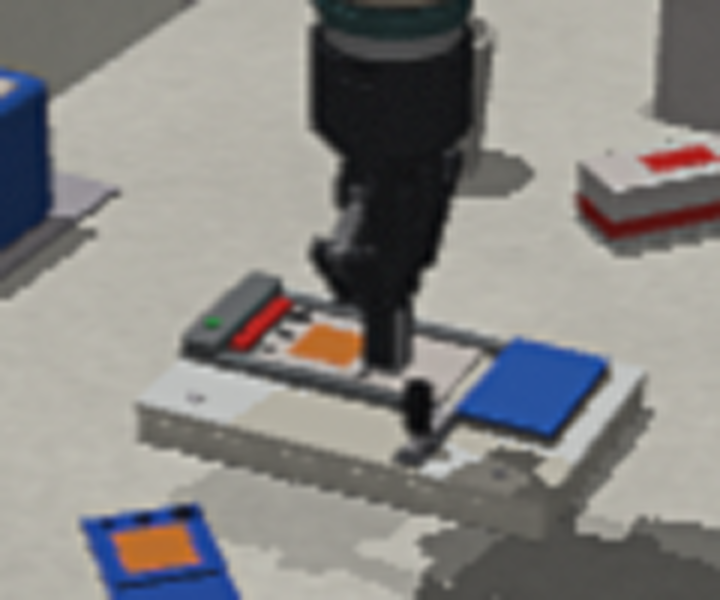

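Run:
```python
from h import *
p=(573.4,-107.6,np.radians(3.5))
f=lambda P:((proj("side",v2w(p,P))-(260,130))*6).round(0).tolist()
print("tip",f((-37.3,112.7,91.4)),"knob top",f((-39,72,62)),"knob low",f((-39,72,36)),"patch home",f((43,0,27)))
print("bar..tail",f((-32,0,27)), "patch corners", f([(61,18,27),(25,18,27),(25,-18,27),(61,-18,27)]))
```

```text
tip [[384.0, 367.0]] knob top [[419.0, 382.0]] knob low [[418.0, 427.0]] patch home [[330.0, 344.0]]
bar..tail [[461.0, 374.0]] patch corners [[285.0, 352.0], [347.0, 366.0], [375.0, 336.0], [314.0, 322.0]]
```

Projections match the picture: tip (384,367) predicted vs (390,368) seen, patch (330,344) vs (328,345), tail line (461,374) vs (460,370). The plate is home, so I descend beside the knob.

{"method": "send_rows", "body": {
  "translation": [
    [0.001, 0, 0.008],
    [0.0007, 0, 0.008],
    [0, 0, 0.008],
    [0, 0, 0.008],
    [0, 0, 0.008],
    [0, 0, 0.006],
    [0, 0, 0.002],
    [0, 0, 0],
    [0, 0, 0]
  ],
  "twist": [0, 0, 0, 0, 0, 0, 0, 0, 0],
  "grip": [0, 0, 0, 0, 0, 0, 0, 0, 0]
}}

```text
t: 26.3
tool_pos: [528.4, 1.9, 31.8]
orientation: [[-0.998, -0.06, 0.001], [-0.06, 0.998, 0.0], [-0.001, -0.0, -1.0]]
contact_force: [-0.6, -1.0, 0.3]
grip_width: -0.2
```

{"method": "send_rows", "body": {
  "translation": [
    [0, -0.003, 0],
    [0, -0.003, 0],
    [0, -0.002, 0],
    [0, -0.002, 0]
  ],
  "twist": [0, 0, 0, 0],
  "grip": [0, 0, 0, 0]
}}

```text
t: 26.7
tool_pos: [528.9, -8.4, 31.7]
orientation: [[-0.998, -0.06, 0.0], [-0.06, 0.998, 0.0], [-0.0, 0.0, -1.0]]
contact_force: [-0.0, 0.7, -0.8]
grip_width: -0.0
```

```bash
python3 go.py -39 66 31;python3 pic.py 16
```

```text
t 26.7 tcp [528.88  -8.39  31.74] viewer -38.38 101.74 F [-0.01  0.67 -0.85] grip -0.0 yaw 3.4399999999999977 tiltz [ 3.e-04  0.e+00 -1.e+00] q [  -8.5   22.   107.1    0.    50.9 -101.9]
tool shift mm [  0.58 -35.74   0.74]
```

View pics/s16.png

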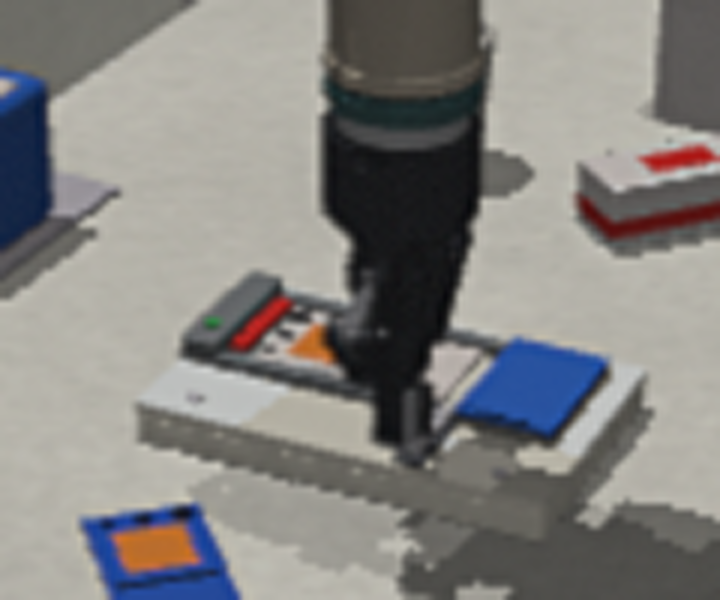

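{"method": "send_rows", "body": {
  "translation": [
    [0, -0.0015, 0],
    [0, -0.0015, 0],
    [0, -0.0015, 0],
    [0, -0.0015, 0]
  ],
  "twist": [0, 0, 0, 0],
  "grip": [0, 0, 0, 0]
}}

```text
t: 27.15
tool_pos: [529.1, -14.2, 31.6]
orientation: [[-0.998, -0.06, -0.0], [-0.06, 0.998, 0.0], [0.0, 0.0, -1.0]]
contact_force: [1.1, 0.5, 0.4]
grip_width: 0.0
```

{"method": "send_rows", "body": {
  "translation": [
    [0, -0.001, 0],
    [0, -0.001, 0],
    [0, -0.001, 0],
    [0, -0.001, 0]
  ],
  "twist": [0, 0, 0, 0],
  "grip": [0, 0, 0, 0]
}}

```text
t: 27.55
tool_pos: [529.3, -17.8, 31.6]
orientation: [[-0.998, -0.06, -0.0], [-0.06, 0.998, 0.001], [0.0, 0.001, -1.0]]
contact_force: [-0.2, 1.1, -0.9]
grip_width: -0.3
```

{"method": "send_rows", "body": {
  "translation": [
    [0, -0.001, 0],
    [0, -0.001, 0],
    [0, -0.001, 0],
    [0, -0.001, 0]
  ],
  "twist": [0, 0, 0, 0],
  "grip": [0, 0, 0, 0]
}}

```text
t: 27.95
tool_pos: [529.6, -22.1, 31.6]
orientation: [[-0.998, -0.06, -0.0], [-0.06, 0.998, 0.0], [0.0, 0.0, -1.0]]
contact_force: [-0.3, 2.0, 0.5]
grip_width: 0.2
```

Contact at about viewer y +92; the knob moves with about 2 N. Pushing on.

{"method": "send_rows", "body": {
  "translation": [
    [0, -0.0015, 0],
    [0, -0.0015, 0],
    [0, -0.0015, 0],
    [0, -0.0015, 0],
    [0, -0.0015, 0]
  ],
  "twist": [0, 0, 0, 0, 0],
  "grip": [0, 0, 0, 0, 0]
}}

```text
t: 28.45
tool_pos: [530.0, -29.7, 31.6]
orientation: [[-0.998, -0.06, -0.0], [-0.06, 0.998, 0.0], [0.0, 0.0, -1.0]]
contact_force: [-0.6, 0.2, 0.4]
grip_width: -0.3
```

{"method": "send_rows", "body": {
  "translation": [
    [0, -0.0015, 0],
    [0, -0.0015, 0],
    [0, -0.0015, 0],
    [0, -0.0015, 0]
  ],
  "twist": [0, 0, 0, 0],
  "grip": [0, 0, 0, 0]
}}

```text
t: 28.85
tool_pos: [530.4, -35.6, 31.6]
orientation: [[-0.998, -0.06, -0.0], [-0.06, 0.998, 0.0], [0.0, 0.0, -1.0]]
contact_force: [-1.7, 1.2, 0.4]
grip_width: -0.2
```

{"method": "send_rows", "body": {
  "translation": [
    [0, -0.001, 0],
    [0, -0.001, 0],
    [0, -0.001, 0],
    [0, -0.001, 0]
  ],
  "twist": [0, 0, 0, 0],
  "grip": [0, 0, 0, 0]
}}

```text
t: 29.25
tool_pos: [530.6, -39.5, 31.6]
orientation: [[-0.998, -0.06, -0.0], [-0.06, 0.998, 0.0], [0.0, 0.0, -1.0]]
contact_force: [-0.5, 1.1, 1.0]
grip_width: -0.0
```

```bash
python3 go.py -39 64 31;python3 pic.py 17
```

```text
t 29.25 tcp [530.6  -39.55  31.59] viewer -38.57 70.54 F [-0.48  1.07  0.99] grip -0.0 yaw 3.450000000000003 tiltz [-1.e-04  1.e-04 -1.e+00] q [ -11.8   22.2  106.7    0.    51.1 -105.2]
tool shift mm [ 0.43 -6.54  0.59]
```

View pics/s17.png

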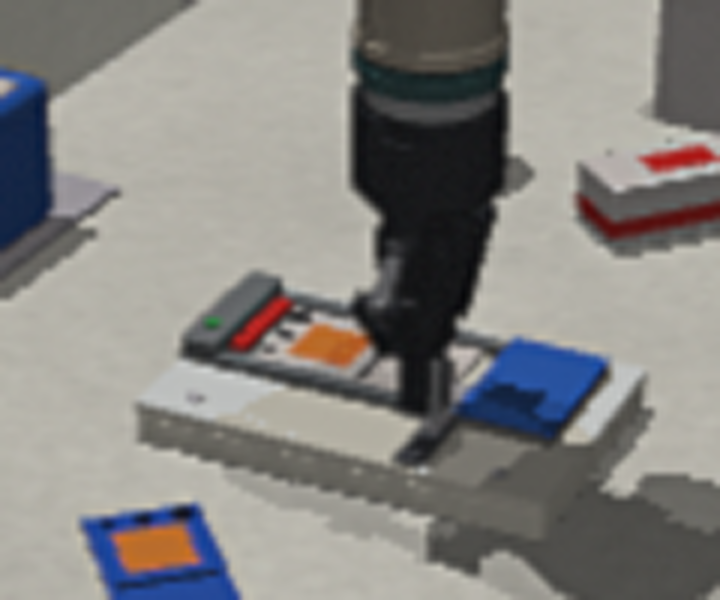

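{"method": "send_rows", "body": {
  "translation": [
    [0, -0.001, 0],
    [0, -0.001, 0],
    [0, -0.001, 0],
    [0, -0.001, 0]
  ],
  "twist": [0, 0, 0, 0],
  "grip": [0, 0, 0, 0]
}}

```text
t: 29.7
tool_pos: [530.8, -43.5, 31.6]
orientation: [[-0.998, -0.06, -0.0], [-0.06, 0.998, 0.0], [0.0, 0.0, -1.0]]
contact_force: [-0.9, 2.5, 0.3]
grip_width: 0.1
```

{"method": "send_rows", "body": {
  "translation": [
    [0, -0.0007, 0],
    [0, -0.0007, 0]
  ],
  "twist": [0, 0],
  "grip": [0, 0]
}}

```text
t: 29.9
tool_pos: [530.8, -43.7, 31.6]
orientation: [[-0.998, -0.059, -0.0], [-0.059, 0.998, 0.002], [0.0, 0.002, -1.0]]
contact_force: [-0.9, 7.1, 2.1]
grip_width: 0.2
```

{"method": "send_rows", "body": {
  "translation": [
    [0, -0.0007, 0],
    [0, 0, 0]
  ],
  "twist": [0, 0],
  "grip": [0, 0]
}}

```text
t: 30.1
tool_pos: [530.8, -43.8, 31.6]
orientation: [[-0.998, -0.059, -0.0], [-0.059, 0.998, 0.003], [0.0, 0.003, -1.0]]
contact_force: [-0.8, 6.9, 1.0]
grip_width: -0.0
```

{"method": "send_rows", "body": {
  "translation": [
    [0, -0.0005, 0],
    [0, 0, 0]
  ],
  "twist": [0, 0],
  "grip": [0, 0]
}}

```text
t: 30.3
tool_pos: [530.8, -43.8, 31.6]
orientation: [[-0.998, -0.059, -0.0], [-0.059, 0.998, 0.004], [0.0, 0.004, -1.0]]
contact_force: [-0.9, 9.3, 1.7]
grip_width: -0.1
```

A firm stop at viewer y +66. I back off and look.

{"method": "send_rows", "body": {
  "translation": [
    [0, 0.001, 0],
    [0, 0.002, 0],
    [0, 0.005, 0],
    [0, 0.01, 0],
    [0, 0.01, -0.005],
    [0, 0.01, -0.015],
    [0, 0, -0.02],
    [0, 0, -0.03],
    [0, 0, -0.04],
    [0, 0, -0.04],
    [0, 0.03, -0.04],
    [0, 0.04, 0],
    [0, 0.04, 0],
    [0, 0.04, 0],
    [0, 0, 0]
  ],
  "twist": [0, 0, 0, 0, 0, 0, 0, 0, 0, 0, 0, 0, 0, 0, 0],
  "grip": [0, 0, 0, 0, 0, 0, 0, 0, 0, 0, 0, 0, 0, 0, 0]
}}

```text
t: 31.8
tool_pos: [518.8, 146.5, 222.2]
orientation: [[-0.998, -0.066, 0.001], [-0.066, 0.998, 0.003], [-0.001, 0.003, -1.0]]
contact_force: [-0.8, -0.1, -1.0]
grip_width: -0.3
```

```bash
python3 go.py;python3 pic.py 18
python3 - <<'E'
from h import *
p=(573.4,-107.6,np.radians(3.5))
f=lambda P:((proj("side",v2w(p,P))-(260,130))*6).round(0).tolist()
print("knob top in/out",f((-39,44,62)),f((-39,72,62)),"25mm",f((-39,47,62)),"low in",f((-39,44,36)),"patch home",f((43,0,27)))
im=optics.snapshot("top");c=im[140:250,270:380,::-1]
cv2.imwrite("pics/t18.png",cv2.resize(c,None,fx=5.4,fy=5.4,interpolation=cv2.INTER_CUBIC))
print([((proj("top",v2w(p,P))[0]-(270,140))*5.4).round(0).tolist() for P in((-39,44,62),(-39,72,62))])
E
```

```text
t 31.8 tcp [518.81 146.53 222.15] viewer -38.98 256.99 F [-0.82 -0.08 -0.98] grip -0.3 yaw 3.760000000000005 tiltz [ 7.0e-04  2.8e-03 -1.0e+00] q [  8.3  12.6  90.3   0.2  77.1 -85.5]
knob top in/out [[442.0, 356.0]] [[419.0, 382.0]] 25mm [[439.0, 359.0]] low in [[440.0, 401.0]] patch home [[330.0, 344.0]]
[[331.0, 369.0], [285.0, 372.0]]
```

View pics/s18.png

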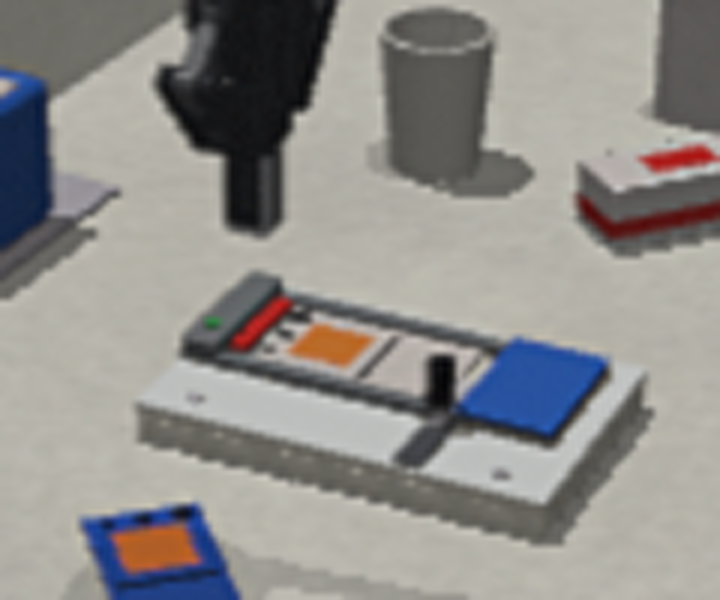

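View pics/t18.png

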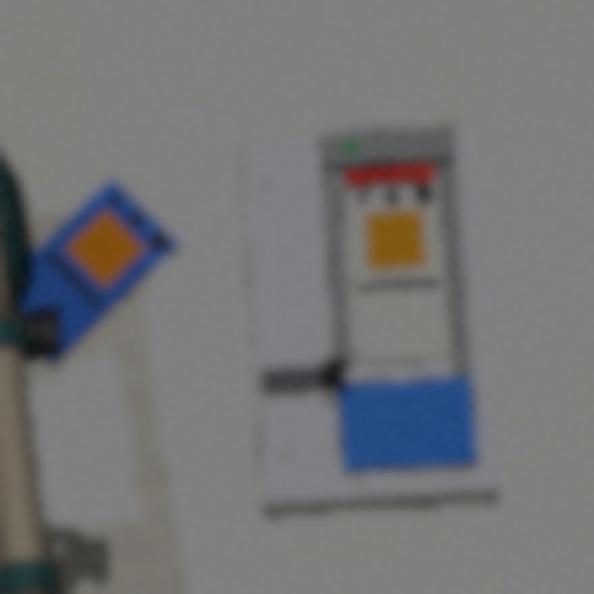

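The knob top is at (441,357), where fully-in predicts (442,356). The bar sits against the end and the patch at (332,344) against home (330,344). One numeric check of bar and plate, then hand in.

Run:
```python
from h import *
V=np.array([573.4,-107.6]);A=np.radians(3.5);c,n=np.cos(A),np.sin(A)
def cen(k):
    im=cv2.imread(f"pics/{k}.png").astype(int)[160:215,290:350];b,g,r=im[...,0],im[...,1],im[...,2]
    f=lambda m:np.argwhere(m).mean(0)[::-1]+(290,160)
    hs=cv2.cvtColor(im.astype(np.uint8),cv2.COLOR_BGR2HSV)
    return f((r>120)&(g<70)&(b<70)),f((hs[...,0]>8)&(hs[...,0]<24)&(hs[...,1]>130))
for k in("side0","s1full","s18full"):
    R,O=cen(k)
    for nm,u,z in(("red",R,32),("orange",O,27)):
        d=back("side",[u],z)[0][:2]-V;print(k,nm,(c*d[0]+n*d[1]).round(1),(-n*d[0]+c*d[1]).round(1))
from bench import workorder
print(workorder.job_done())
```

```text
side0 red 77.6 -0.8
side0 orange -11.4 0.0
s1full red 77.1 -0.0
s1full orange -11.7 -0.2
s18full red 85.3 0.9
s18full orange 45.1 -1.5
the job is handed in; nothing more can be done
None
```

The chart plate is loaded and held: it is home, the red bar is fully back, and the keeper is in behind it. I handed the job in at about 32 s; no verdict came back.

**What I did:**
- I pressed the orange patch with shut fingers and slid the plate along the lane.
- At about 14 N the fingers slipped on the patch when the plate met the bar. I lifted, re-centred, and pressed at about 17–18 N, which pushed the bar to its stop.
- I then pushed the black knob in from its outer side until it met a firm stop at about 9 N.

**Last checks, arm clear of everything:**

| Check | Measured | Expected |
|---|---|---|
| Red bar moved back | about 8 mm (viewer x 77.3 to 85.3) | 8 mm |
| Patch centre along the lane | viewer x +45 | +43, about 2 mm of camera error |
| Knob top in the enlarged picture | pixel (441,357) | pixel (442,356) for fully in |

**Disagreements and limits:**
- **Fingertip reach:** the fingertips touched the plate about 31 mm lower than the stated tool geometry implies. I followed the pictures and the force reading instead.
- **Forces:** the highest total I read on the plate was about 20 N, under the 22 N limit. That is close to the stated crack level, and readings came only at the end of each move, so a brief higher peak would not have shown.
- **Bystanders:** I did not measure them. The ones in the last close-ups (red carton, cup) looked unmoved, and so did the blue look-alike plate.

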